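# Clamp the solder spools in their crate

## Task

Pack the solder wire spools for transport: with the crate's yellow clamp bar still swung aside, stand every spool upright on the crate floor, one per cell. Then fit the loose red handle fully home on the bar's square shaft and turn the bar with the handle, never pushing the bar itself, until it lies along the middle of the crate over the spools. Finally lift the handle off, stand it the same way up in the blue tray, and leave everything else on the bench where it is.

Things in the scene. Friction and masses are not known exactly. Their poses are not given: they have to be found in the camera images.
- spool1: solder wire spool with orange flanges, standing upright: 52 mm in diameter, 65 mm high, about 0.3 kg; origin at the centre of its underside, z up. May be absent.
- spool2: solder wire spool with white flanges, standing upright: 52 mm in diameter, 65 mm high, about 0.3 kg; origin at the centre of its underside, z up. May be absent.
- spool3: solder wire spool with yellow flanges, standing upright: 52 mm in diameter, 65 mm high, about 0.3 kg; origin at the centre of its underside, z up. May be absent.
- spool4: solder wire spool with green flanges, standing upright: 52 mm in diameter, 65 mm high, about 0.3 kg; origin at the centre of its underside, z up. May be absent.
- spool5: solder wire spool with blue flanges, standing upright: 52 mm in diameter, 65 mm high, about 0.3 kg; origin at the centre of its underside, z up. May be absent.
- spool6: solder wire spool with red flanges, standing upright: 52 mm in diameter, 65 mm high, about 0.3 kg; origin at the centre of its underside, z up. May be absent.
- crate: grey divided crate fixed to the bench, 165 (x) x 234 (y) mm; walls and dividers 30 mm high, 5 mm thick; inner floor 5 mm up; origin under its centre. 2 x 3 cells, 75 x 71 mm inside, centred in its frame at x = -40 or 40 and y = -76, 0 or 76 mm. The bar's round post (32 mm thick, 78 mm high) stands outside its -y end at x = 0, y = -161 mm.
- shaft_foot (a point): foot of the square shaft on the yellow clamp bar: on the pivot axis at the bar's upper face, 86 mm above the bench; x runs along the bar, z up. The steel shaft is 22 x 22 mm, sides parallel to this x and y, and rises 24 mm (its topmost 6 mm narrowed to 19.5 mm). The bar is a plate 8 mm thick, 36 mm wide, its tip at x = 229 mm, with a cross plate 96 mm wide at x = 165 to 229 mm
- bar (a joint): angle of the yellow clamp bar about its post, rad, growing anticlockwise seen from above: 0 = pointing along the crate's +x, swung aside; 1.57 = along the crate's +y, over its middle; stop at 1.62; it stays where it is left
- handle: red square-bored handle. Square hub 50 x 50 x 34 mm with a square bore from below (25 mm wide, chamfered mouth, 27 mm deep, sides parallel to the hub's); on top a grip bar 70 (x) x 16 (y) x 34 mm; total height 68 mm. Origin at the centre of its underside, z up. Fully home, its underside lies on the bar's upper face: its origin meets shaft_foot.
- tray: shallow blue tray fixed to the bench for the handle, 110 x 110 mm outside, walls 4 mm thick and 16 mm high, floor 4 mm thick; origin at the centre of its underside
- board: tan circuit board 70 x 80 mm, 6 mm thick plus components (18 mm high); origin under its centre. Leave alone.
- meter: red hand-held multimeter lying flat, 190 x 95 mm, 50 mm high, long axis x; origin under its centre. Leave alone.
- pliers: orange-handled side cutters lying flat, about 140 mm long, 14 mm high, jaws to +x; origin under the pivot. Leave alone.
- screwdriver: screwdriver lying along its x axis. Leave alone.
- flux: small amber jar of flux, 44 mm in diameter, 85 mm high; origin under its centre. Leave alone.

How it is judged:
By the outcome, as a careful person would: the job done as asked, in the order asked, and still so for the second after the job is handed in, with the robot touching nothing.
Of spool1, spool2, spool3, spool4, spool5, spool6 only 4 to 6 are there at a start; the rules pass over those that are not, and their reading is None.
At some moment in a run one of spool1, spool2, spool3, spool4, spool5, spool6, handle may be knocked a few centimetres aside while the robot is not near it.
It also fails if it takes over 208 s, if anything falls off the work surface, if the arm or the gripper's body presses on something with over 40 N, if the wrist force passes 120 N, or if a joint passes its speed limit or range.

## Robot

A 7-joint arm with a two-finger parallel gripper is mounted at the origin on the work surface. World frame = base frame: x ahead of the robot, y to its left, z up, the work surface at z = 0. Lengths are in m, angles in rad, forces in N, time in s.
With the tool pointing down it reaches from about 0.425 to 0.875 m from the base axis. Payload 4.7 kg.
Tool frame: the origin (TCP) lies between the finger pads; the fingertips stand 19 mm ahead of it and the grasp point (between the pads) is the TCP (ctrl.tip_extent is the distance from the TCP to the fingertips, in m); z points along the fingers, y is the line along which they close (so a half turn about z gives the same grasp; the last joint's range is limited). The gripper opens to 87 mm and grips with 3 to 60 N. Pads are 19 mm wide; open, the fingers measure 117 mm over their backs; the gripper's body (75 mm by 190 mm) begins 51 mm behind the grasp point.
Start: joints at [-1.179, 0.321, -0.07, 1.45, 0.023, 1.371, -0.057], TCP at [0.24, 0.604, 0.242] pointing down, gripper open.
Joint ranges: [-2.86, 2.86], [-0.3, 2.09], [-1.38, 1.24], [0.06, 2.45], [-1.56, 4.7], [0.09, 2.05], [-2.69, 2.69]. Speed limits (rad/s): [2.57, 2.57, 3.14, 3.14, 3.14, 3.14, 3.14].

## Interface

Orientations are given as a rotation vector (axis times angle).
In Python, from bench import ctrl gives the robot as it stands.
- The arm moves only by the shell command python3 -m crank 'ROWS' [OPENING] [FORCE]. ROWS is JSON, a list of rows, each an object of numbers: "tx", "ty", "tz": the shift along the tool's x, y, z in mm; "turn": the turn about the tool's z in units of 5 degrees (1.0 is 5 degrees). In form: [{"tx": .., "ty": .., "tz": .., "turn": ..}, ...]. A call has 1 to 5 rows; each row is the pose to reach, as a shift and turn from the pose commanded when the call began, along the tool's axes at that moment; what a row does not reach only later rows make up. A row lasts 1/8 s, in which the tool goes at most 62.5 mm and 10.7 degrees, less where a joint would pass 70% of its speed; a pose out of reach is approached as far as the arm can. A call with a gripper value outside its range is refused whole. OPENING is the finger opening in mm, from 0 to 87, set as the call begins (- or left out, the last holds). The fingers move at their own pace and stop on an object; FORCE is the grip in N (left out, the last holds). Time passes only in rows, so rows that repeat a pose let the fingers close. It gives the time, the measured TCP pose, the force, the opening and the grip force at its end, in the units of the state.
- ctrl.get_state(): the state, without advancing time (a new reading comes with each control period).
- ctrl.get_image(name): name is "scene" or "side" or "wrist"; returns (picture, depth): 420x560x3 uint8, red, green, blue; 420x560 float32, m along the optical axis (not along the pixel's ray), 0 where there is no reading.
- ctrl.camera_model(name): a dict with "intrinsics" (3x3 intrinsics, pixels), "origin" and "orientation" of the camera in the world. Camera axes: x right, y down, z forward; pixel columns grow to the right and rows downward; lengths in m; the calibration is good to about 2 mm. A picture is of the moment at which its call begins: read the wrist's pose just before it. camera_model takes no time and is no camera call; for the wrist camera it gives the pose at the moment of the call.
- ctrl.close_job(): hands the job in; it is judged then, once.
Trained networks look in the newest picture that a camera, given by its name, has taken for a name from the list of things; names that differ only in an ending like _2 or _b are one class to them, and where a whole thing is asked for, a point or a joint stands for the part that bears it (a point fixed in the world has none). Each returns a list of dicts, best first, with "confidence" (0 to 1); they miss things now and then, are a little off and sometimes report something else, mostly with a low value. They report only what shows in the picture. A call takes as long as a camera call.
- ctrl.recognise(camera, query): "xyz" ([x, y, z] in m, in world coordinates, good to about 4 mm: the middle of the surface that is visible of it).
- ctrl.mark_of(camera, query): "xyz" ([x, y, z] in m, in world coordinates, good to about 4 mm: a listed point, or the origin of a listed thing).
The state is a dict: "time": time; "joint_positions": joint angles; "qd": joint speeds; "joint_torque": joint torques, N m; "position": TCP position; "tool_rot": TCP orientation; "ft_force": force on the tool from outside, world axes, zero at the start; "torque": the same for the moment, N m; "grip_width": opening from 0.0 (shut) to 1.0 (fully open); "grip_force": force on a finger pad.
Only numpy, scipy, OpenCV 4.12 (cv2) and the standard library are available. Lean on these libraries where they do the work, as an engineer would, in place of code of your own. Each camera call takes 0.05 s, during which the arm holds its last target. There are 200 camera calls.

## Working session

There is one attempt and no reset: what is moved stays moved. The work goes in short steps, Python scripts to look and compute and a shell command to move; the robot and the scene stay as the last step left them, time stands still between calls to the robot, and variables do not carry over. Pictures are saved under pics/ and viewed, at most 14 in all, crops included, and the job is handed in when it is done.

```bash
ls; mkdir -p pics; cat > h.py <<'E'
import numpy as np, cv2
from scipy.spatial.transform import Rotation as R
from bench import ctrl
def snap(cam,fn=None):
    m=ctrl.camera_model(cam); im,d=ctrl.get_image(cam)
    if fn: cv2.imwrite('pics/'+fn,im[:,:,::-1])
    return im,d,m
def cloud(d,m):
    K=np.array(m['intrinsics']); v,u=np.indices(d.shape)
    p=np.stack([(u-K[0,2])/K[0,0]*d,(v-K[1,2])/K[1,1]*d,d],-1)
    o=np.array(m['orientation'])
    M=R.from_rotvec(o).as_matrix() if o.size==3 else o.reshape(3,3)
    P=p@M.T+np.array(m['origin']); P[d<=0]=np.nan
    return P
def rel(x,y,z,yaw=None):
    "shift in tool axes (mm) to world point; turn units so tool y axis at world angle yaw (mod pi)"
    s=ctrl.get_state(); M=R.from_rotvec(s['tool_rot']).as_matrix()
    t=M.T@(np.array([x,y,z])-s['position'])*1000
    out=dict(tx=round(t[0],1),ty=round(t[1],1),tz=round(t[2],1))
    if yaw is not None:
        a=np.arctan2(M[1,1],M[0,1]); dl=-(yaw-a) if M[2,2]<0 else yaw-a
        dl=(dl+np.pi/2)%np.pi-np.pi/2
        out['turn']=round(np.degrees(dl)/5,2); out['q7']=round(float(s['joint_positions'][6]),2)
    return out
E
python3 - <<'E'
from h import *
s=ctrl.get_state(); print({k:np.round(v,3) for k,v in s.items()})
for c in ['scene','side']:
    im,d,m=snap(c,c+'0.png'); print(c,np.round(m['origin'],3),np.round(m['orientation'],3))
    for q in ['spool1','spool2','spool3','spool4','spool5','spool6','handle','crate','shaft_foot','tray','flux','meter','board','pliers','screwdriver']:
        print(q,[(np.round(r['xyz'],3).tolist(),round(r['confidence'],2)) for r in ctrl.mark_of(c,q)[:2]])
E
```

```text
pics
{'time': np.float64(0.0), 'joint_positions': array([-1.179,  0.322, -0.07 ,  1.452,  0.023,  1.371, -0.057]), 'qd': array([ 0.001, -0.   , -0.001, -0.001,  0.   ,  0.   , -0.001]), 'joint_torque': array([ 0.0000e+00, -4.9130e+01, -4.0400e-01, -3.1252e+01, -6.4000e-02,
        4.4000e-02,  0.0000e+00]), 'position': array([0.24 , 0.604, 0.24 ]), 'tool_rot': array([-5.900e-01, -3.085e+00,  3.000e-03]), 'ft_force': array([-0.185, -0.141,  0.259]), 'torque': array([-0.047,  0.019,  0.008]), 'grip_force': np.float64(0.0), 'grip_width': np.float64(0.998)}
scene [1.311 0.02  0.809] [-1.801 -1.763  0.716]
spool1 [([0.446, -0.228, -0.002], 0.96), ([0.428, -0.132, 0.001], 0.87)]
spool2 [([0.446, -0.228, -0.002], 0.96), ([0.428, -0.132, 0.001], 0.87)]
spool3 [([0.446, -0.228, -0.002], 0.96), ([0.428, -0.132, 0.001], 0.87)]
spool4 [([0.446, -0.228, -0.002], 0.96), ([0.428, -0.132, 0.001], 0.87)]
spool5 [([0.446, -0.228, -0.002], 0.96), ([0.428, -0.132, 0.001], 0.87)]
spool6 [([0.446, -0.228, -0.002], 0.96), ([0.428, -0.132, 0.001], 0.87)]
handle [([0.547, -0.345, -0.001], 0.58)]
crate [([0.5
[... 686 characters left out ...]
 -0.0], 0.94), ([0.548, -0.252, 0.001], 0.85)]
spool5 [([0.434, -0.355, -0.0], 0.94), ([0.548, -0.252, 0.001], 0.85)]
spool6 [([0.434, -0.355, -0.0], 0.94), ([0.548, -0.252, 0.001], 0.85)]
handle [([0.541, -0.342, 0.002], 0.79), ([0.43, -0.133, 0.004], 0.58)]
crate [([0.551, 0.145, 0.002], 0.95)]
shaft_foot [([0.556, -0.014, 0.085], 0.96), ([0.754, 0.297, 0.002], 0.5)]
tray [([0.661, -0.149, -0.001], 0.83)]
flux [([0.554, -0.012, 0.084], 0.24)]
meter [([0.754, 0.297, -0.001], 0.62)]
board [([0.788, 0.073, 0.003], 0.8), ([0.66, -0.148, 0.001], 0.74)]
pliers [([0.415, 0.395, 0.001], 0.86), ([0.551, 0.146, 0.002], 0.24)]
screwdriver [([0.568, 0.434, 0.001], 0.94), ([0.751, 0.296, 0.002], 0.52)]
```

```bash
python3 - <<'E'
from h import *
from scipy import ndimage
for c in ['scene','side']:
    im,d,m=snap(c); np.savez(c+'0.npz',im=im,d=d)
    print(c,[(np.round(r['xyz'],3).tolist(),round(r['confidence'],2)) for r in ctrl.mark_of(c,'spool1')])
    P=cloud(d,m); z=P[...,2]
    print('bench z',np.nanmedian(z[(abs(z)<.02)]))
    for lo,hi,n in [(.058,.072,'top65'),(.076,.092,'bar'),(.025,.035,'crate top')]:
        L,k=ndimage.label((z>lo)&(z<hi))
        for i in range(1,k+1):
            q=P[L==i]
            if len(q)>80:
                r=cv2.minAreaRect((q[:,:2]*1000).astype(np.float32))
                v,u=np.argwhere(L==i).mean(0)
                print(n,len(q),np.round(r[0]),np.round(r[1]),round(r[2]),'z',np.round(np.median(q[:,2]),3),'uv',int(u),int(v),im[L==i].mean(0).astype(int))
E
```

```text
scene [([0.432, -0.357, 0.002], 0.97), ([0.546, -0.251, 0.001], 0.91), ([0.64, -0.254, -0.003], 0.78), ([0.446, -0.229, 0.001], 0.72), ([0.43, -0.132, 0.002], 0.64)]
bench z -4.864321389680404e-05
top65 504 [-772. -597.] [ 35. 896.] 0 z 0.065 uv 159 7 [90 54 28]
top65 90 [-674. 1331.] [ 24. 151.] 1 z 0.065 uv 544 6 [20 44 77]
top65 107 [47. 10.] [ 46. 121.] 9 z 0.064 uv 278 90 [74 71 59]
top65 254 [194. 698.] [214. 103.] 55 z 0.066 uv 482 107 [14 13 14]
top65 312 [300. 622.] [253. 128.] 51 z 0.065 uv 474 128 [18 16 17]
top65 175 [ 434. -132.] [49. 51.] 64 z 0.064 uv 232 159 [178 176 172]
top65 176 [ 435. -352.] [52. 50.] 52 z 0.064 uv 158 161 [181 149 112]
top65 174 [ 445. -228.] [51. 50.] 9 z 0.064 uv 199 162 [180 120 116]
top65 462 [647. 579.] [280.  82.] 29 z 0.065 uv 508 214 [56 58 56]
top65 208 [ 548. -140.] [50. 50.] 87 z 0.064 uv 226 186 [120 161 128]
top65 211 [ 552. -249.] [51. 51.] 75 z 0.065 uv 186 187 [180 168 106]
top65 159 [ 549. -341.] [23. 69.] 19 z 0.066 uv 153 187 [159  42  32]
top65 241 [ 640. -251.] [50. 50.] 30 z 0.065 uv 180 211 [122 137 166]
top65 162 [ 701. -6
[... 3811 characters left out ...]
6 [627. 569.] [281.  43.] 4 z 0.03 uv 160 148 [62 64 61]
crate top 292 [935.  98.] [111. 328.] 20 z 0.03 uv 350 167 [123 118 107]
crate top 182 [744. 252.] [ 85. 205.] 73 z 0.03 uv 254 174 [131  34  32]
crate top 167 [258. 735.] [ 56. 138.] 89 z 0.03 uv 24 170 [14 14 14]
crate top 883 [551. 145.] [168. 239.] 2 z 0.029 uv 229 222 [117 116 113]
crate top 525 [ 976. -297.] [403.   9.] 90 z 0.03 uv 484 226 [126 121 110]
crate top 198 [250. 558.] [ 10. 157.] 89 z 0.03 uv 48 202 [15 15 15]
crate top 449 [ 838. -355.] [57. 62.] 40 z 0.029 uv 472 264 [229 207  90]
crate top 94 [ 525. -353.] [ 8. 49.] 22 z 0.031 uv 395 351 [150  39  35]
crate top 95 [ 66. -46.] [35. 13.] 9 z 0.03 uv 95 409 [65 63 44]
```

View pics/scene0.png

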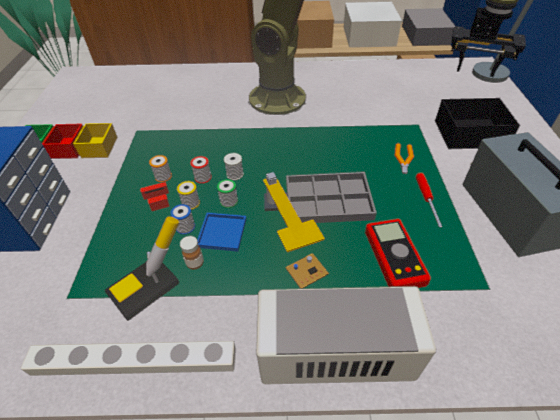

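View pics/side0.png

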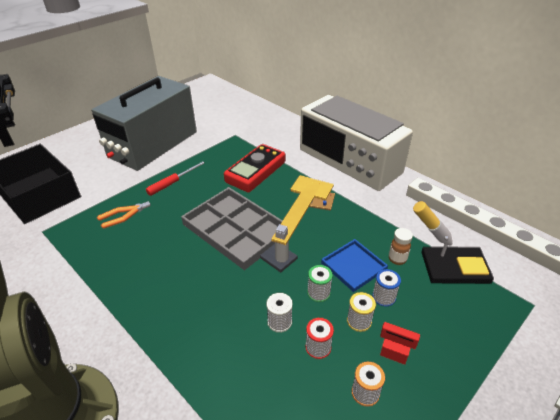

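```bash
python3 - <<'E'
from h import *
for c in ['scene','side']:
    D=np.load(c+'0.npz'); P=cloud(D['d'],ctrl.camera_model(c)); z=P[...,2]
    dz=[0,.002][c=='side']
    g=(P[...,0]>.62)&(P[...,0]<.9)&(P[...,1]<-.27)&(P[...,1]>-.45)&(z>.09)
    q=P[g]; print(c,'iron',q.min(0).round(3),q.max(0).round(3)) if len(q) else 0
    g=(P[...,0]>.44)&(P[...,0]<.66)&(P[...,1]>.02)&(P[...,1]<.28)&(abs(z-.03)<.004)
    im=D['im'].astype(int); g&=(im.max(-1)-im.min(-1)<25)
    print(cv2.minAreaRect((P[g][:,:2]*1000).astype(np.float32)),np.nanmedian(z[g]))
    g=(abs(z-.086)<.004)&(P[...,0]>.5)&(P[...,0]<.8)&(P[...,1]>-.06)&(P[...,1]<.12)&(im[...,0]-im[...,2]>60)
    print('bar',cv2.minAreaRect((P[g][:,:2]*1000).astype(np.float32)))
    g=(abs(z-.110)<.004)&(P[...,0]>.5)&(P[...,0]<.62)&(P[...,1]>-.06)&(P[...,1]<.05)
    print('shaft',g.sum(),P[g].mean(0))
print('green',rel(.547,-.142,.22,np.radians(2)))
E
```

```text
scene iron [ 0.796 -0.291  0.09 ] [ 0.829 -0.27   0.124]
((551.2708740234375, 147.69113159179688), (169.36940002441406, 233.77139282226562), 2.0698840618133545) 0.02865895740946306
bar ((655.5457763671875, 24.777908325195312), (248.17982482910156, 96.63107299804688), 20.739730834960938)
shaft 44 [ 0.55778815 -0.01365776  0.1090466 ]
side iron [ 0.781 -0.296  0.09 ] [ 0.825 -0.27   0.133]
((550.2275390625, 144.386474609375), (167.3189239501953, 238.1252899169922), 1.790464162826538) 0.029199178273051574
bar ((653.6752319335938, 20.62738800048828), (250.57423400878906, 96.39126586914062), 21.021587371826172)
shaft 70 [ 0.55467667 -0.0177363   0.11044659]
green {'tx': np.float64(-560.8), 'ty': np.float64(-580.3), 'tz': np.float64(21.6), 'turn': np.float64(13.27), 'q7': -0.06}
```

```bash
python3 -m crank '[{"tx":-40,"ty":-41.4},{"tx":-80,"ty":-82.8},{"tx":-120,"ty":-124.2},{"tx":-160,"ty":-165.6},{"tx":-200,"ty":-207}]' 66 30
python3 -m crank '[{"tx":-40,"ty":-41.4},{"tx":-80,"ty":-82.8},{"tx":-120,"ty":-124.2},{"tx":-160,"ty":-165.6},{"tx":-200,"ty":-207}]'
python3 -m crank '[{"tx":-40,"ty":-41.4,"turn":2},{"tx":-80,"ty":-82.8,"turn":4},{"tx":-120,"ty":-124.2,"turn":6},{"tx":-160,"ty":-165.6,"turn":8},{"tx":-160,"ty":-166,"tz":20,"turn":10}]'
python3 -m crank '[{"turn":2},{"turn":3.27},{"turn":3.27}]'
python3 - <<'E'
from h import *
for c in ['scene','side']:
    snap(c); print([(np.round(r['xyz'],3).tolist(),round(r['confidence'],2)) for r in ctrl.mark_of(c,'spool1')])
print(ctrl.get_state()['position'],rel(.547,-.142,.048,np.radians(2)))
E
```

```text
[([0.546, -0.249, -0.0], 0.9), ([0.43, -0.36, -0.001], 0.69), ([0.447, -0.231, -0.001], 0.62), ([0.428, -0.128, 0.0], 0.61), ([0.638, -0.252, -0.006], 0.6), ([0.547, -0.143, -0.002], 0.58)]
[([0.436, -0.359, 0.002], 0.74), ([0.55, -0.253, -0.002], 0.68), ([0.429, -0.133, 0.003], 0.67), ([0.442, -0.231, -0.001], 0.59), ([0.636, -0.255, 0.0], 0.58), ([0.544, -0.143, -0.0], 0.57)]
[0.23976739 0.60418771 0.24159147] {'tx': np.float64(-560.8), 'ty': np.float64(-580.3), 'tz': np.float64(193.6), 'turn': np.float64(13.27), 'q7': -0.06}$[0]: bad value
$[0]: bad value
$[0]: bad value
$[0]: bad value
```

```bash
python3 -m crank '[{"tx":-40,"ty":-41,"tz":0,"turn":0},{"tx":-80,"ty":-83,"tz":0,"turn":0},{"tx":-120,"ty":-124,"tz":0,"turn":0},{"tx":-160,"ty":-166,"tz":0,"turn":0},{"tx":-200,"ty":-207,"tz":0,"turn":0}]' 66 30
```

```text
time: 2.62
position: [0.35, 0.3362, 0.2419]
tool_rot: [0.59, 3.085, 0.001]
ft_force: [1.0, -0.7, -0.0]
grip_width: 0.763
grip_force: 0.0
```

```bash
python3 -m crank '[{"tx":-40,"ty":-41,"tz":0,"turn":2},{"tx":-80,"ty":-83,"tz":0,"turn":4},{"tx":-120,"ty":-124,"tz":0,"turn":6},{"tx":-160,"ty":-166,"tz":0,"turn":8},{"tx":-200,"ty":-207,"tz":0,"turn":10}]'
python3 - <<'E'
from h import *
print(rel(.547,-.142,.22,np.radians(2)))
E
```

```text
time: 3.25
position: [0.4594, 0.07, 0.242]
tool_rot: [1.846, 2.542, 0.002]
ft_force: [1.3, 0.3, 1.0]
grip_width: 0.759
grip_force: 0.0
{'tx': np.float64(-228.7), 'ty': np.float64(17.6), 'tz': np.float64(21.9), 'turn': np.float64(3.21), 'q7': 0.07}
```

```bash
python3 -m crank '[{"tx":-50,"ty":4,"tz":5,"turn":1.6},{"tx":-100,"ty":8,"tz":10,"turn":3.2},{"tx":-150,"ty":12,"tz":15,"turn":3.2},{"tx":-200,"ty":15,"tz":20,"turn":3.2},{"tx":-228.7,"ty":17.6,"tz":22,"turn":3.2}]'
python3 - <<'E'
from h import *
for c in ['scene','side']:
    snap(c); print([(np.round(r['xyz'],3).tolist(),round(r['confidence'],2)) for r in ctrl.mark_of(c,'spool1')])
s=ctrl.get_state();print(R.from_rotvec(s['tool_rot']).as_matrix().round(2)); print(rel(.547,-.142,.048,np.radians(2)))
E
```

```text
time: 3.88
position: [0.5478, -0.1428, 0.2195]
tool_rot: [2.178, 2.263, -0.001]
ft_force: [1.6, 0.8, 1.0]
grip_width: 0.76
grip_force: 0.0
[([0.43, -0.13, 0.002], 0.97), ([0.544, -0.146, -0.004], 0.93), ([0.637, -0.253, -0.003], 0.8), ([0.546, -0.249, 0.003], 0.76), ([0.446, -0.23, 0.0], 0.73), ([0.432, -0.358, -0.001], 0.58)]
[([0.441, -0.231, 0.003], 0.89), ([0.638, -0.252, -0.001], 0.82), ([0.548, -0.256, -0.0], 0.76), ([0.434, -0.358, 0.004], 0.73), ([0.431, -0.13, 0.004], 0.64), ([0.543, -0.144, 0.004], 0.59)]
[[-0.04  1.   -0.  ]
 [ 1.    0.04  0.  ]
 [ 0.   -0.   -1.  ]]
{'tx': np.float64(-2.4), 'ty': np.float64(-0.5), 'tz': np.float64(171.4), 'turn': np.float64(0.06), 'q7': 0.33}
```

```bash
python3 -m crank '[{"tx":-1.5,"ty":-1,"tz":50,"turn":0},{"tx":-1.5,"ty":-1,"tz":100,"turn":0},{"tx":-1.5,"ty":-1,"tz":145,"turn":0},{"tx":-1.5,"ty":-1,"tz":165,"turn":0},{"tx":-1.5,"ty":-1,"tz":171.5,"turn":0}]'
python3 -m crank '[{"tx":0,"ty":0,"tz":0,"turn":0},{"tx":0,"ty":0,"tz":0,"turn":0},{"tx":0,"ty":0,"tz":0,"turn":0},{"tx":0,"ty":0,"tz":0,"turn":0}]' 40 30
python3 -m crank '[{"tx":0,"ty":0,"tz":-20,"turn":0},{"tx":0,"ty":0,"tz":-60,"turn":0},{"tx":0,"ty":0,"tz":-115,"turn":0},{"tx":0,"ty":0,"tz":-160,"turn":0},{"tx":0,"ty":0,"tz":-160,"turn":0}]'
python3 - <<'E'
from h import *
print(rel(.5884,.2234,.21,np.radians(2)))
E
```

```text
time: 4.7
position: [0.5466, -0.1401, 0.0477]
tool_rot: [-2.173, -2.267, 0.0]
ft_force: [1.0, 0.3, 0.3]
grip_width: 0.758
grip_force: 0.0
time: 5.2
position: [0.5471, -0.1414, 0.0496]
tool_rot: [2.175, 2.266, 0.002]
ft_force: [-2.9, 0.6, 7.1]
grip_width: 0.592
grip_force: 30.0
time: 5.82
position: [0.5494, -0.1422, 0.2134]
tool_rot: [2.171, 2.261, 0.01]
ft_force: [0.8, 1.0, -2.9]
grip_width: 0.59
grip_force: 30.0
{'tx': np.float64(363.7), 'ty': np.float64(53.8), 'tz': np.float64(3.7), 'turn': np.float64(0.07), 'q7': 0.34}
```

```bash
python3 -m crank '[{"tx":40,"ty":8,"tz":0,"turn":0},{"tx":95,"ty":16,"tz":0,"turn":0},{"tx":150,"ty":24,"tz":0,"turn":0},{"tx":205,"ty":32,"tz":0,"turn":0},{"tx":260,"ty":40,"tz":0,"turn":0}]'
python3 -m crank '[{"tx":50,"ty":7,"tz":0,"turn":0},{"tx":90,"ty":12,"tz":0,"turn":0},{"tx":104,"ty":13,"tz":0,"turn":0},{"tx":104,"ty":13,"tz":40,"turn":0},{"tx":104,"ty":13,"tz":90,"turn":0}]'
python3 - <<'E'
from h import *
print(rel(.5884,.2234,.0545,np.radians(2)))
E
```

```text
time: 6.45
position: [0.5753, 0.1217, 0.2073]
tool_rot: [-2.175, -2.266, 0.001]
ft_force: [1.1, 0.7, -2.3]
grip_width: 0.592
grip_force: 30.0
time: 7.08
position: [0.5855, 0.2236, 0.1179]
tool_rot: [2.175, 2.264, 0.003]
ft_force: [-1.0, -0.8, -2.9]
grip_width: 0.59
grip_force: 30.0
{'tx': np.float64(-0.4), 'ty': np.float64(2.7), 'tz': np.float64(63.4), 'turn': np.float64(0.06), 'q7': -0.25}
```

```bash
python3 -m crank '[{"tx":0,"ty":2,"tz":40,"turn":0},{"tx":0,"ty":2,"tz":58,"turn":0},{"tx":0,"ty":2,"tz":63.5,"turn":0},{"tx":0,"ty":2,"tz":63.5,"turn":0}]'
python3 -m crank '[{"tx":0,"ty":0,"tz":0,"turn":0},{"tx":0,"ty":0,"tz":0,"turn":0},{"tx":0,"ty":0,"tz":-40,"turn":0},{"tx":0,"ty":0,"tz":-90,"turn":0},{"tx":0,"ty":0,"tz":-130,"turn":0}]' 66
python3 -m crank '[{"tx":-48,"ty":-24,"tz":0,"turn":0},{"tx":-102,"ty":-50,"tz":0,"turn":0},{"tx":-156,"ty":-76,"tz":0,"turn":0},{"tx":-210,"ty":-102,"tz":0,"turn":0},{"tx":-264,"ty":-128,"tz":0,"turn":0}]'
python3 -m crank '[{"tx":-50,"ty":-25,"tz":0,"turn":0},{"tx":-85,"ty":-42,"tz":0,"turn":0},{"tx":-85,"ty":-42,"tz":0,"turn":0}]'
cat > look.py <<'E'
from h import *
import sys
# spool tops / colours from depth, both views averaged
def tops(bias={'scene':-.000,'side':.002}):
    from scipy import ndimage
    for c in ['scene','side']:
        im,d,m=snap(c); P=cloud(d,m); z=P[...,2]-bias[c]
        g=(z>.058)&(z<.077)&(P[...,0]>.38)&(P[...,0]<.8)&(P[...,1]>-.45)&(P[...,1]<.28)
        L,k=ndimage.label(g)
        for i in range(1,k+1):
            q=P[L==i]
            if len(q)<100: continue
            r=cv2.minAreaRect((q[:,:2]*1000).astype(np.float32))
            print(c,np.round(r[0]),np.round(r[1]),round(r[2]),'z',np.round(np.median(q[:,2]),3),len(q),im[L==i].mean(0).astype(int))
if __name__=='__main__':
    tops(); a=[float(v) for v in sys.argv[1:]]; print(rel(*a,np.radians(2)))
E
python3 look.py .4315 -.133 .048
```

```text
time: 7.58
position: [0.5877, 0.2245, 0.056]
tool_rot: [2.176, 2.265, 0.003]
ft_force: [0.7, 0.4, -2.4]
grip_width: 0.589
grip_force: 30.0
time: 8.2
position: [0.5875, 0.225, 0.1877]
tool_rot: [2.175, 2.266, 0.005]
ft_force: [0.5, 0.1, -0.5]
grip_width: 0.76
grip_force: 0.0
time: 8.82
position: [0.4693, -0.0461, 0.1855]
tool_rot: [2.174, 2.266, 0.004]
ft_force: [0.5, 0.0, -0.1]
grip_width: 0.758
grip_force: 0.0
time: 9.2
position: [0.4305, -0.1341, 0.1856]
tool_rot: [2.182, 2.259, 0.004]
ft_force: [0.0, 1.4, -0.4]
grip_width: 0.762
grip_force: 0.0
scene [ 433. -131.] [52. 49.] 32 z 0.064 173 [182 180 176]
scene [ 435. -352.] [51. 51.] 23 z 0.064 178 [184 152 114]
scene [ 444. -228.] [50. 52.] 49 z 0.064 177 [182 121 117]
scene [ 551. -248.] [52. 50.] 12 z 0.064 211 [183 171 108]
scene [ 549. -342.] [21. 70.] 22 z 0.066 157 [164  44  33]
scene [590. 226.] [52. 50.] 43 z 0.069 253 [121 162 129]
scene [ 640. -251.] [51. 49.] 43 z 0.064 241 [124 140 168]
side [588. 221.] [51. 50.] 50 z 0.071 247 [155 192 158]
side [ 746. -215.] [20. 40.] 19 z 0.067 103 [136 110  86]
side [ 638. -254.] [52. 50.] 2 z 0.066 398 [145 166 203]
side [ 549. -253.] [50. 51.] 75 z 0.066 448 [226 218 163]
side [ 430. -135.] [50. 51.] 79 z 0.066 451 [228 228 224]
side [ 442. -232.] [51. 51.] 24 z 0.066 518 [224 153 149]
side [ 546. -346.] [19. 70.] 21 z 0.068 351 [204  62  56]
side [ 433. -356.] [51. 51.] 40 z 0.066 671 [224 194 154]
{'tx': np.float64(-2.3), 'ty': np.float64(-0.6), 'tz': np.float64(137.3), 'turn': np.float64(0.06), 'q7': 0.21}
```

```bash
python3 -m crank '[{"tx":-1,"ty":0,"tz":50,"turn":0},{"tx":-1,"ty":0,"tz":100,"turn":0},{"tx":-1,"ty":0,"tz":130,"turn":0},{"tx":-1,"ty":0,"tz":137.5,"turn":0},{"tx":-1,"ty":0,"tz":137.5,"turn":0}]'
python3 -m crank '[{"tx":0,"ty":0,"tz":0,"turn":0},{"tx":0,"ty":0,"tz":0,"turn":0},{"tx":0,"ty":0,"tz":0,"turn":0}]' 40 30
python3 -m crank '[{"tx":0,"ty":0,"tz":-20,"turn":0},{"tx":0,"ty":0,"tz":-60,"turn":0},{"tx":0,"ty":0,"tz":-110,"turn":0},{"tx":0,"ty":0,"tz":-140,"turn":0}]'
python3 -m crank '[{"tx":40,"ty":10,"tz":0,"turn":0},{"tx":95,"ty":24,"tz":0,"turn":0},{"tx":150,"ty":38,"tz":0,"turn":0},{"tx":205,"ty":52,"tz":0,"turn":0},{"tx":260,"ty":66,"tz":0,"turn":0}]'
python3 -m crank '[{"tx":50,"ty":13,"tz":0,"turn":0},{"tx":80,"ty":20,"tz":0,"turn":0},{"tx":91,"ty":23,"tz":0,"turn":0},{"tx":91,"ty":23,"tz":40,"turn":0},{"tx":91,"ty":23,"tz":80,"turn":0}]'
python3 - <<'E'
from h import *
print(rel(.5084,.2206,.0545,np.radians(2)))
E
```

```text
time: 9.93
position: [0.4319, -0.1314, 0.0474]
tool_rot: [2.173, 2.268, -0.0]
ft_force: [0.7, 0.6, 0.7]
grip_width: 0.761
grip_force: 0.0
time: 10.3
position: [0.4312, -0.1319, 0.048]
tool_rot: [-2.175, -2.266, -0.001]
ft_force: [-2.3, 0.5, 6.0]
grip_width: 0.589
grip_force: 30.0
time: 10.8
position: [0.4319, -0.1322, 0.1895]
tool_rot: [2.174, 2.265, 0.005]
ft_force: [0.0, -0.8, -3.1]
grip_width: 0.59
grip_force: 30.0
time: 11.42
position: [0.4865, 0.1322, 0.1872]
tool_rot: [2.176, 2.266, 0.001]
ft_force: [0.7, 0.3, -2.6]
grip_width: 0.593
grip_force: 30.0
time: 12.05
position: [0.5062, 0.221, 0.1067]
tool_rot: [2.176, 2.264, 0.002]
ft_force: [-0.1, 0.4, -3.3]
grip_width: 0.592
grip_force: 30.0
{'tx': np.float64(-0.5), 'ty': np.float64(2.1), 'tz': np.float64(52.2), 'turn': np.float64(0.05), 'q7': -0.35}
```

```bash
python3 -m crank '[{"tx":0,"ty":2,"tz":35,"turn":0},{"tx":0,"ty":2,"tz":48,"turn":0},{"tx":0,"ty":2,"tz":52,"turn":0},{"tx":0,"ty":2,"tz":52,"turn":0}]'
python3 -m crank '[{"tx":0,"ty":0,"tz":0,"turn":0},{"tx":0,"ty":0,"tz":0,"turn":0},{"tx":0,"ty":0,"tz":-40,"turn":0},{"tx":0,"ty":0,"tz":-90,"turn":0},{"tx":0,"ty":0,"tz":-135,"turn":0}]' 66
python3 -m crank '[{"tx":-48,"ty":-9,"tz":0,"turn":0},{"tx":-104,"ty":-19,"tz":0,"turn":0},{"tx":-160,"ty":-29,"tz":0,"turn":0},{"tx":-216,"ty":-39,"tz":0,"turn":0},{"tx":-272,"ty":-49,"tz":0,"turn":0}]'
python3 -m crank '[{"tx":-56,"ty":-10,"tz":0,"turn":0},{"tx":-112,"ty":-20,"tz":0,"turn":0},{"tx":-160,"ty":-29,"tz":0,"turn":0},{"tx":-176,"ty":-32,"tz":0,"turn":0},{"tx":-176,"ty":-32,"tz":0,"turn":0}]'
python3 look.py .443 -.230 .048
```

```text
time: 12.55
position: [0.5086, 0.2225, 0.0563]
tool_rot: [2.175, 2.266, 0.003]
ft_force: [0.1, -0.4, -2.7]
grip_width: 0.589
grip_force: 30.0
time: 13.18
position: [0.5081, 0.2226, 0.1927]
tool_rot: [2.175, 2.266, 0.003]
ft_force: [1.6, 0.8, -0.0]
grip_width: 0.756
grip_force: 0.0
time: 13.8
position: [0.47, -0.0531, 0.1911]
tool_rot: [2.175, 2.266, 0.004]
ft_force: [0.8, -0.6, 0.5]
grip_width: 0.758
grip_force: 0.0
time: 14.42
position: [0.445, -0.23, 0.1908]
tool_rot: [2.178, 2.262, 0.001]
ft_force: [0.8, 0.4, -0.7]
grip_width: 0.76
grip_force: 0.0
scene [ 435. -352.] [52. 50.] 13 z 0.064 176 [186 152 114]
scene [ 445. -228.] [49. 51.] 0 z 0.064 172 [184 122 117]
scene [512. 223.] [48. 52.] 83 z 0.069 221 [178 176 172]
scene [ 551. -248.] [53. 49.] 8 z 0.065 214 [183 171 108]
scene [ 548. -342.] [20. 69.] 19 z 0.066 155 [165  43  32]
scene [591. 225.] [51. 51.] 55 z 0.07 259 [121 161 129]
scene [ 640. -251.] [51. 50.] 37 z 0.064 243 [125 140 169]
side [588. 221.] [50. 50.] 64 z 0.071 244 [155 192 158]
side [509. 220.] [51. 51.] 48 z 0.071 263 [217 216 211]
side [ 638. -254.] [51. 51.] 7 z 0.066 396 [145 166 203]
side [ 549. -254.] [51. 50.] 6 z 0.066 452 [225 217 163]
side [ 443. -233.] [51. 50.] 42 z 0.066 522 [224 153 148]
side [ 545. -346.] [17. 70.] 21 z 0.068 351 [205  62  56]
side [ 433. -356.] [51. 51.] 37 z 0.066 670 [224 194 155]
{'tx': np.float64(-2.4), 'ty': np.float64(-2.8), 'tz': np.float64(142.4), 'turn': np.float64(0.08), 'q7': 0.49}
```

```bash
python3 -m crank '[{"tx":-1,"ty":-1,"tz":50,"turn":0},{"tx":-1,"ty":-1,"tz":100,"turn":0},{"tx":-1,"ty":-1,"tz":134,"turn":0},{"tx":-1,"ty":-1,"tz":142,"turn":0},{"tx":-1,"ty":-1,"tz":142,"turn":0}]'
python3 -m crank '[{"tx":0,"ty":0,"tz":0,"turn":0},{"tx":0,"ty":0,"tz":0,"turn":0},{"tx":0,"ty":0,"tz":0,"turn":0}]' 40 30
python3 -m crank '[{"tx":0,"ty":0,"tz":-20,"turn":0},{"tx":0,"ty":0,"tz":-60,"turn":0},{"tx":0,"ty":0,"tz":-110,"turn":0},{"tx":0,"ty":0,"tz":-140,"turn":0}]'
python3 -m crank '[{"tx":40,"ty":9,"tz":0,"turn":0},{"tx":96,"ty":21,"tz":0,"turn":0},{"tx":152,"ty":33,"tz":0,"turn":0},{"tx":208,"ty":45,"tz":0,"turn":0},{"tx":264,"ty":57,"tz":0,"turn":0}]'
python3 -m crank '[{"tx":55,"ty":12,"tz":0,"turn":0},{"tx":95,"ty":20,"tz":0,"turn":0},{"tx":109,"ty":23,"tz":0,"turn":0},{"tx":109,"ty":23,"tz":40,"turn":0},{"tx":109,"ty":23,"tz":80,"turn":0}]'
python3 - <<'E'
from h import *
print(rel(.511,.1446,.0545,np.radians(2)))
E
```

```text
time: 15.15
position: [0.4449, -0.2289, 0.0485]
tool_rot: [2.174, 2.268, 0.0]
ft_force: [-0.1, 0.2, -0.0]
grip_width: 0.758
grip_force: 0.0
time: 15.52
position: [0.4438, -0.2298, 0.049]
tool_rot: [-2.175, -2.266, -0.0]
ft_force: [-4.4, -0.3, 6.9]
grip_width: 0.593
grip_force: 30.0
time: 16.02
position: [0.4451, -0.2299, 0.1906]
tool_rot: [2.174, 2.264, 0.005]
ft_force: [0.8, 1.2, -3.3]
grip_width: 0.591
grip_force: 30.0
time: 16.65
position: [0.4904, 0.0385, 0.1884]
tool_rot: [2.176, 2.266, 0.003]
ft_force: [0.5, 0.2, -2.1]
grip_width: 0.591
grip_force: 30.0
time: 17.27
position: [0.5093, 0.1458, 0.1076]
tool_rot: [2.176, 2.265, 0.002]
ft_force: [0.5, 1.2, -3.0]
grip_width: 0.59
grip_force: 30.0
{'tx': np.float64(-1.3), 'ty': np.float64(1.5), 'tz': np.float64(53.1), 'turn': np.float64(0.06), 'q7': -0.21}
```

```bash
python3 -m crank '[{"tx":-1,"ty":1,"tz":35,"turn":0},{"tx":-1,"ty":1,"tz":48,"turn":0},{"tx":-1,"ty":1,"tz":52.5,"turn":0},{"tx":-1,"ty":1,"tz":52.5,"turn":0}]'
python3 -m crank '[{"tx":0,"ty":0,"tz":0,"turn":0},{"tx":0,"ty":0,"tz":0,"turn":0},{"tx":0,"ty":0,"tz":-40,"turn":0},{"tx":0,"ty":0,"tz":-90,"turn":0},{"tx":0,"ty":0,"tz":-135,"turn":0}]' 66
python3 -m crank '[{"tx":-48,"ty":3,"tz":0,"turn":0},{"tx":-104,"ty":6,"tz":0,"turn":0},{"tx":-160,"ty":10,"tz":0,"turn":0},{"tx":-216,"ty":13,"tz":0,"turn":0},{"tx":-272,"ty":17,"tz":0,"turn":0}]'
python3 -m crank '[{"tx":-56,"ty":4,"tz":0,"turn":0},{"tx":-104,"ty":7,"tz":0,"turn":0},{"tx":-125,"ty":8,"tz":0,"turn":0},{"tx":-125,"ty":8,"tz":0,"turn":0}]'
python3 look.py .550 -.251 .048
```

```text
time: 17.77
position: [0.5107, 0.1456, 0.0566]
tool_rot: [2.175, 2.266, 0.003]
ft_force: [-0.1, -0.6, -3.1]
grip_width: 0.589
grip_force: 30.0
time: 18.4
position: [0.5103, 0.1456, 0.1932]
tool_rot: [2.175, 2.266, 0.003]
ft_force: [1.0, 1.1, -0.8]
grip_width: 0.759
grip_force: 0.0
time: 19.02
position: [0.5385, -0.1273, 0.1917]
tool_rot: [2.174, 2.266, 0.003]
ft_force: [0.9, -0.3, -0.0]
grip_width: 0.759
grip_force: 0.0
time: 19.52
position: [0.5508, -0.2524, 0.1912]
tool_rot: [2.179, 2.262, -0.001]
ft_force: [-0.2, 0.1, -0.4]
grip_width: 0.756
grip_force: 0.0
scene [ 446. -351.] [35. 50.] 7 z 0.064 122 [182 147 105]
scene [512. 223.] [48. 52.] 80 z 0.069 218 [181 178 174]
scene [513. 147.] [50. 50.] 11 z 0.069 219 [182 121 116]
scene [ 551. -250.] [51. 51.] 44 z 0.064 213 [184 172 109]
scene [ 547. -342.] [20. 70.] 21 z 0.066 156 [165  43  32]
scene [589. 226.] [52. 51.] 7 z 0.069 258 [122 162 130]
scene [ 640. -252.] [51. 49.] 40 z 0.065 241 [126 142 171]
side [588. 222.] [52. 51.] 46 z 0.071 242 [156 194 159]
side [509. 219.] [51. 51.] 41 z 0.071 268 [216 215 210]
side [511. 143.] [54. 49.] 45 z 0.071 299 [213 148 144]
side [ 638. -254.] [52. 51.] 69 z 0.066 393 [147 167 204]
side [ 549. -254.] [51. 51.] 88 z 0.066 451 [225 217 163]
side [ 545. -346.] [18. 70.] 20 z 0.068 349 [205  62  56]
side [ 433. -356.] [51. 50.] 35 z 0.066 672 [224 194 155]
{'tx': np.float64(-2.1), 'ty': np.float64(-1.7), 'tz': np.float64(142.7), 'turn': np.float64(0.08), 'q7': 0.6}
```

```bash
python3 -m crank '[{"tx":0,"ty":-1,"tz":50,"turn":0},{"tx":0,"ty":-1,"tz":100,"turn":0},{"tx":0,"ty":-1,"tz":134,"turn":0},{"tx":0,"ty":-1,"tz":142.5,"turn":0},{"tx":0,"ty":-1,"tz":142.5,"turn":0}]'
python3 -m crank '[{"tx":0,"ty":0,"tz":0,"turn":0},{"tx":0,"ty":0,"tz":0,"turn":0},{"tx":0,"ty":0,"tz":0,"turn":0}]' 40 30
python3 -m crank '[{"tx":0,"ty":0,"tz":-20,"turn":0},{"tx":0,"ty":0,"tz":-60,"turn":0},{"tx":0,"ty":0,"tz":-110,"turn":0},{"tx":0,"ty":0,"tz":-140,"turn":0}]'
python3 -m crank '[{"tx":40,"ty":6,"tz":0,"turn":0},{"tx":96,"ty":14,"tz":0,"turn":0},{"tx":152,"ty":22,"tz":0,"turn":0},{"tx":208,"ty":30,"tz":0,"turn":0},{"tx":264,"ty":38,"tz":0,"turn":0}]'
python3 -m crank '[{"tx":55,"ty":8,"tz":0,"turn":0},{"tx":110,"ty":15,"tz":0,"turn":0},{"tx":134,"ty":17,"tz":0,"turn":0},{"tx":134,"ty":17,"tz":40,"turn":0},{"tx":134,"ty":17,"tz":80,"turn":0}]'
python3 - <<'E'
from h import *
print(rel(.591,.1474,.0545,np.radians(2)))
E
```

```text
time: 20.25
position: [0.5508, -0.2491, 0.0486]
tool_rot: [2.173, 2.268, 0.001]
ft_force: [-0.2, 0.0, -0.1]
grip_width: 0.759
grip_force: 0.0
time: 20.62
position: [0.5499, -0.2506, 0.0494]
tool_rot: [-2.176, -2.266, -0.001]
ft_force: [-3.9, 1.5, 6.1]
grip_width: 0.586
grip_force: 30.0
time: 21.12
position: [0.5511, -0.2509, 0.1918]
tool_rot: [2.173, 2.263, 0.004]
ft_force: [0.4, 0.4, -3.5]
grip_width: 0.592
grip_force: 30.0
time: 21.75
position: [0.5774, 0.0169, 0.1893]
tool_rot: [2.175, 2.265, 0.003]
ft_force: [0.5, -0.2, -2.5]
grip_width: 0.589
grip_force: 30.0
time: 22.38
position: [0.5894, 0.1496, 0.1084]
tool_rot: [2.174, 2.266, 0.003]
ft_force: [0.1, -0.2, -4.1]
grip_width: 0.589
grip_force: 30.0
{'tx': np.float64(-2.2), 'ty': np.float64(1.4), 'tz': np.float64(53.9), 'turn': np.float64(0.07), 'q7': -0.09}
```

```bash
python3 -m crank '[{"tx":-2,"ty":1,"tz":35,"turn":0},{"tx":-2,"ty":1,"tz":48,"turn":0},{"tx":-2,"ty":1,"tz":53,"turn":0},{"tx":-2,"ty":1,"tz":53,"turn":0}]'
python3 -m crank '[{"tx":0,"ty":0,"tz":0,"turn":0},{"tx":0,"ty":0,"tz":0,"turn":0},{"tx":0,"ty":0,"tz":-40,"turn":0},{"tx":0,"ty":0,"tz":-90,"turn":0},{"tx":0,"ty":0,"tz":-135,"turn":0}]' 66
python3 -m crank '[{"tx":-48,"ty":4,"tz":0,"turn":0},{"tx":-104,"ty":9,"tz":0,"turn":0},{"tx":-160,"ty":14,"tz":0,"turn":0},{"tx":-216,"ty":19,"tz":0,"turn":0},{"tx":-272,"ty":23,"tz":0,"turn":0}]'
python3 -m crank '[{"tx":-56,"ty":5,"tz":0,"turn":0},{"tx":-108,"ty":10,"tz":0,"turn":0},{"tx":-130,"ty":11,"tz":0,"turn":0},{"tx":-130,"ty":11,"tz":0,"turn":0}]'
python3 look.py .639 -.253 .048
```

```text
time: 22.88
position: [0.5907, 0.1479, 0.0563]
tool_rot: [2.175, 2.266, 0.003]
ft_force: [-0.4, 0.0, -3.4]
grip_width: 0.591
grip_force: 30.0
time: 23.5
position: [0.5904, 0.1478, 0.1929]
tool_rot: [2.175, 2.266, 0.003]
ft_force: [0.6, 0.3, -0.4]
grip_width: 0.762
grip_force: 0.0
time: 24.12
position: [0.6246, -0.1247, 0.1913]
tool_rot: [2.174, 2.266, 0.003]
ft_force: [0.2, -0.2, 0.0]
grip_width: 0.761
grip_force: 0.0
time: 24.62
position: [0.6397, -0.2554, 0.1908]
tool_rot: [2.179, 2.261, -0.001]
ft_force: [0.0, 0.0, 0.3]
grip_width: 0.76
grip_force: 0.0
scene [511. 224.] [48. 52.] 82 z 0.069 218 [183 180 176]
scene [512. 147.] [48. 52.] 84 z 0.069 219 [182 121 116]
scene [591. 226.] [52. 50.] 9 z 0.07 250 [124 165 132]
scene [592. 149.] [48. 51.] 85 z 0.069 250 [184 171 109]
scene [ 640. -251.] [49. 50.] 22 z 0.065 242 [125 143 172]
side [588. 222.] [52. 50.] 46 z 0.071 243 [156 193 159]
side [591. 145.] [51. 50.] 89 z 0.071 265 [216 207 157]
side [509. 219.] [53. 50.] 52 z 0.071 262 [218 217 212]
side [511. 143.] [52. 49.] 50 z 0.071 297 [213 147 143]
side [ 638. -255.] [51. 51.] 12 z 0.066 398 [146 167 203]
side [ 545. -346.] [19. 70.] 21 z 0.068 353 [204  62  56]
side [ 433. -356.] [51. 51.] 8 z 0.066 669 [224 194 155]
{'tx': np.float64(-2.0), 'ty': np.float64(-2.0), 'tz': np.float64(142.4), 'turn': np.float64(0.08), 'q7': 0.59}
```

```bash
python3 -m crank '[{"tx":0,"ty":0,"tz":50,"turn":0},{"tx":0,"ty":0,"tz":100,"turn":0},{"tx":0,"ty":0,"tz":134,"turn":0},{"tx":0,"ty":0,"tz":142.5,"turn":0},{"tx":0,"ty":0,"tz":142.5,"turn":0}]'
python3 -m crank '[{"tx":0,"ty":0,"tz":0,"turn":0},{"tx":0,"ty":0,"tz":0,"turn":0},{"tx":0,"ty":0,"tz":0,"turn":0}]' 40 30
python3 -m crank '[{"tx":0,"ty":0,"tz":-20,"turn":0},{"tx":0,"ty":0,"tz":-60,"turn":0},{"tx":0,"ty":0,"tz":-110,"turn":0},{"tx":0,"ty":0,"tz":-140,"turn":0}]'
python3 -m crank '[{"tx":40,"ty":-5,"tz":0,"turn":0},{"tx":95,"ty":-10,"tz":0,"turn":0},{"tx":150,"ty":-16,"tz":0,"turn":0},{"tx":205,"ty":-21,"tz":0,"turn":0},{"tx":260,"ty":-27,"tz":0,"turn":0}]'
python3 -m crank '[{"tx":45,"ty":-5,"tz":0,"turn":0},{"tx":66,"ty":-7,"tz":0,"turn":0},{"tx":66,"ty":-7,"tz":0,"turn":0},{"tx":66,"ty":-7,"tz":40,"turn":0},{"tx":66,"ty":-7,"tz":80,"turn":0}]'
python3 - <<'E'
from h import *
print(rel(.5937,.0714,.0545,np.radians(2)))
E
```

```text
time: 25.35
position: [0.6411, -0.2511, 0.0482]
tool_rot: [2.173, 2.268, 0.001]
ft_force: [-0.3, -0.2, 1.0]
grip_width: 0.76
grip_force: 0.0
time: 25.72
position: [0.6399, -0.2531, 0.0492]
tool_rot: [-2.176, -2.266, 0.0]
ft_force: [-4.5, -0.9, 7.0]
grip_width: 0.592
grip_force: 30.0
time: 26.22
position: [0.6416, -0.2531, 0.1918]
tool_rot: [2.172, 2.263, 0.004]
ft_force: [0.4, -0.8, -2.0]
grip_width: 0.589
grip_force: 30.0
time: 26.85
position: [0.6027, 0.008, 0.1889]
tool_rot: [2.175, 2.266, 0.004]
ft_force: [0.6, 0.8, -2.7]
grip_width: 0.59
grip_force: 30.0
time: 27.48
position: [0.5941, 0.0695, 0.108]
tool_rot: [2.177, 2.262, 0.003]
ft_force: [-0.0, 0.8, -3.6]
grip_width: 0.591
grip_force: 30.0
{'tx': np.float64(1.9), 'ty': np.float64(-0.5), 'tz': np.float64(53.5), 'turn': np.float64(0.04), 'q7': 0.05}
```

```bash
python3 -m crank '[{"tx":1,"ty":0,"tz":35,"turn":0},{"tx":1,"ty":0,"tz":48,"turn":0},{"tx":1,"ty":0,"tz":53,"turn":0},{"tx":1,"ty":0,"tz":53,"turn":0}]'
python3 -m crank '[{"tx":0,"ty":0,"tz":0,"turn":0},{"tx":0,"ty":0,"tz":0,"turn":0},{"tx":0,"ty":0,"tz":-40,"turn":0},{"tx":0,"ty":0,"tz":-90,"turn":0},{"tx":0,"ty":0,"tz":-135,"turn":0}]' 66
python3 -m crank '[{"tx":-45,"ty":-19,"tz":0,"turn":0},{"tx":-95,"ty":-40,"tz":0,"turn":0},{"tx":-145,"ty":-61,"tz":0,"turn":0},{"tx":-195,"ty":-82,"tz":0,"turn":0},{"tx":-245,"ty":-103,"tz":0,"turn":0}]'
python3 -m crank '[{"tx":-50,"ty":-21,"tz":0,"turn":0},{"tx":-100,"ty":-42,"tz":0,"turn":0},{"tx":-150,"ty":-63,"tz":0,"turn":0},{"tx":-176,"ty":-73,"tz":0,"turn":0},{"tx":-176,"ty":-73,"tz":0,"turn":0}]'
python3 look.py .4335 -.3545 .048
```

```text
time: 27.98
position: [0.5939, 0.0723, 0.0558]
tool_rot: [2.175, 2.265, 0.002]
ft_force: [0.1, -0.2, -2.0]
grip_width: 0.587
grip_force: 30.0
time: 28.6
position: [0.5934, 0.0728, 0.1922]
tool_rot: [2.175, 2.266, 0.003]
ft_force: [-0.9, -0.3, 0.4]
grip_width: 0.759
grip_force: 0.0
time: 29.22
position: [0.4997, -0.1779, 0.1906]
tool_rot: [2.174, 2.266, 0.003]
ft_force: [0.1, -1.0, 0.1]
grip_width: 0.758
grip_force: 0.0
time: 29.85
position: [0.4328, -0.358, 0.1905]
tool_rot: [2.18, 2.259, -0.001]
ft_force: [0.2, 0.4, 0.3]
grip_width: 0.756
grip_force: 0.0
scene [ 435. -352.] [52. 51.] 24 z 0.064 178 [185 152 113]
scene [511. 224.] [50. 51.] 5 z 0.069 219 [180 178 174]
scene [513. 147.] [48. 53.] 85 z 0.069 218 [181 120 115]
scene [ 548. -342.] [19. 69.] 20 z 0.066 149 [169  41  28]
scene [590. 227.] [50. 51.] 20 z 0.069 256 [122 163 130]
scene [592. 149.] [48. 54.] 84 z 0.069 249 [181 169 108]
scene [596.  73.] [48. 53.] 88 z 0.069 250 [126 139 164]
side [589. 223.] [53. 51.] 33 z 0.071 243 [156 194 160]
side [591. 145.] [54. 50.] 30 z 0.071 264 [215 207 157]
side [508. 218.] [52. 50.] 47 z 0.071 270 [215 214 209]
side [594.  71.] [50. 49.] 46 z 0.071 287 [144 162 194]
side [511. 143.] [52. 49.] 52 z 0.071 295 [214 148 144]
side [ 551. -361.] [18. 37.] 22 z 0.068 178 [199  60  55]
side [ 430. -358.] [46. 51.] 31 z 0.066 588 [220 190 153]
{'tx': np.float64(0.1), 'ty': np.float64(-1.5), 'tz': np.float64(141.9), 'turn': np.float64(0.07), 'q7': 0.84}
```

```bash
python3 -m crank '[{"tx":0,"ty":-1,"tz":50,"turn":0},{"tx":0,"ty":-1,"tz":100,"turn":0},{"tx":0,"ty":-1,"tz":134,"turn":0},{"tx":0,"ty":-1,"tz":142,"turn":0},{"tx":0,"ty":-1,"tz":142,"turn":0}]'
python3 -m crank '[{"tx":0,"ty":0,"tz":0,"turn":0},{"tx":0,"ty":0,"tz":0,"turn":0},{"tx":0,"ty":0,"tz":0,"turn":0}]' 40 30
python3 -m crank '[{"tx":0,"ty":0,"tz":-20,"turn":0},{"tx":0,"ty":0,"tz":-60,"turn":0},{"tx":0,"ty":0,"tz":-110,"turn":0},{"tx":0,"ty":0,"tz":-140,"turn":0}]'
python3 -m crank '[{"tx":40,"ty":9,"tz":0,"turn":0},{"tx":94,"ty":21,"tz":0,"turn":0},{"tx":148,"ty":33,"tz":0,"turn":0},{"tx":202,"ty":45,"tz":0,"turn":0},{"tx":256,"ty":57,"tz":0,"turn":0}]'
python3 -m crank '[{"tx":54,"ty":12,"tz":0,"turn":0},{"tx":108,"ty":25,"tz":0,"turn":0},{"tx":150,"ty":35,"tz":0,"turn":0},{"tx":164,"ty":38,"tz":0,"turn":0},{"tx":164,"ty":38,"tz":80,"turn":0}]'
python3 - <<'E'
from h import *
print(rel(.5137,.0686,.0545,np.radians(2)))
E
```

```text
time: 30.58
position: [0.4343, -0.3545, 0.0481]
tool_rot: [2.173, 2.268, 0.001]
ft_force: [-0.6, -0.5, -0.3]
grip_width: 0.757
grip_force: 0.0
time: 30.95
position: [0.4337, -0.3556, 0.0488]
tool_rot: [2.175, 2.266, 0.001]
ft_force: [-3.1, 0.9, 5.8]
grip_width: 0.589
grip_force: 30.0
time: 31.45
position: [0.4338, -0.3559, 0.1909]
tool_rot: [2.174, 2.263, 0.002]
ft_force: [-0.2, 0.0, -4.2]
grip_width: 0.587
grip_force: 30.0
time: 32.08
position: [0.4799, -0.0955, 0.1886]
tool_rot: [2.176, 2.265, 0.003]
ft_force: [1.3, -0.6, -1.7]
grip_width: 0.593
grip_force: 30.0
time: 32.7
position: [0.5159, 0.0707, 0.1294]
tool_rot: [2.169, 2.265, 0.018]
ft_force: [-0.3, 0.8, -3.1]
grip_width: 0.59
grip_force: 30.0
{'tx': np.float64(-2.3), 'ty': np.float64(-3.2), 'tz': np.float64(74.8), 'turn': np.float64(0.1), 'q7': -0.07}
```

```bash
python3 -m crank '[{"tx":0,"ty":0,"tz":0,"turn":0},{"tx":0,"ty":0,"tz":0,"turn":0}]'
python3 - <<'E'
from h import *
print(rel(.5137,.0686,.0545,np.radians(2)))
E
```

```text
time: 32.95
position: [0.512, 0.0675, 0.1267]
tool_rot: [2.176, 2.264, 0.002]
ft_force: [0.5, 0.0, -1.7]
grip_width: 0.588
grip_force: 30.0
{'tx': np.float64(1.0), 'ty': np.float64(1.6), 'tz': np.float64(72.2), 'turn': np.float64(0.05), 'q7': -0.07}
```

```bash
python3 -m crank '[{"tx":1,"ty":1,"tz":45,"turn":0},{"tx":1,"ty":1,"tz":67,"turn":0},{"tx":1,"ty":1,"tz":72,"turn":0},{"tx":1,"ty":1,"tz":72,"turn":0}]'
python3 -m crank '[{"tx":0,"ty":0,"tz":0,"turn":0},{"tx":0,"ty":0,"tz":0,"turn":0},{"tx":0,"ty":0,"tz":-45,"turn":0},{"tx":0,"ty":0,"tz":-100,"turn":0},{"tx":0,"ty":0,"tz":-155,"turn":0}]' 66
python3 -m crank '[{"tx":-48,"ty":2,"tz":-10,"turn":0},{"tx":-104,"ty":4,"tz":-20,"turn":0},{"tx":-160,"ty":6,"tz":-30,"turn":0},{"tx":-216,"ty":9,"tz":-40,"turn":0},{"tx":-272,"ty":11,"tz":-40,"turn":0}]'
python3 -m crank '[{"tx":-56,"ty":2,"tz":0,"turn":0},{"tx":-100,"ty":4,"tz":0,"turn":0},{"tx":-100,"ty":4,"tz":0,"turn":0},{"tx":-100,"ty":4,"tz":0,"turn":0}]'
python3 - <<'E'
from h import *
s=ctrl.get_state(); im,d,m=snap('wrist','w1.png')
M=R.from_rotvec(s['tool_rot']).as_matrix()
print(s['position'],'cam in tool',M.T@(np.array(m['origin'])-s['position']))
print(ctrl.mark_of('wrist','handle')[:2])
P=cloud(d,m); q=P[(P[...,2]>.06)&(P[...,2]<.075)]
r=cv2.minAreaRect((q[:,:2]*1000).astype(np.float32)); print(r,np.median(q[:,2]))
import look; look.tops()
E
```

```text
time: 33.45
position: [0.5135, 0.0695, 0.0549]
tool_rot: [2.175, 2.265, 0.004]
ft_force: [0.5, 0.2, -2.6]
grip_width: 0.59
grip_force: 30.0
time: 34.08
position: [0.5121, 0.0694, 0.2105]
tool_rot: [2.175, 2.266, 0.002]
ft_force: [1.8, 1.5, -0.8]
grip_width: 0.757
grip_force: 0.0
time: 34.7
position: [0.535, -0.2036, 0.25]
tool_rot: [2.173, 2.265, 0.005]
ft_force: [0.8, 0.3, -0.4]
grip_width: 0.76
grip_force: 0.0
time: 35.2
position: [0.5425, -0.3009, 0.2483]
tool_rot: [-2.175, -2.267, -0.001]
ft_force: [0.5, 1.1, -0.5]
grip_width: 0.753
grip_force: 0.0
[ 0.5425083  -0.30091405  0.24826675] cam in tool [ 0.06888965 -0.00039677 -0.14304073]
[{'xyz': [0.55, -0.3451, -0.0064], 'confidence': 0.67}]
((650.4129638671875, -285.4073791503906), (266.0282897949219, 69.64178466796875), 28.935997009277344) 0.06747842536918361
scene [512. 224.] [48. 51.] 83 z 0.069 222 [181 178 174]
scene [513. 147.] [48. 52.] 84 z 0.069 220 [182 121 117]
scene [516.  73.] [48. 53.] 88 z 0.069 217 [182 151 113]
scene [ 549. -341.] [20. 69.] 17 z 0.066 155 [166  40  28]
scene [591. 226.] [51. 50.] 6 z 0.069 255 [123 164 131]
scene [593. 148.] [51. 51.] 60 z 0.069 250 [183 171 109]
scene [596.  74.] [48. 53.] 88 z 0.069 249 [127 140 166]
side [588. 222.] [53. 50.] 45 z 0.071 242 [156 194 160]
side [592. 145.] [51. 51.] 70 z 0.071 266 [214 205 157]
side [508. 218.] [51. 50.] 40 z 0.071 265 [216 216 211]
side [595.  71.] [53. 49.] 45 z 0.071 292 [145 161 193]
side [511. 142.] [54. 49.] 49 z 0.071 294 [214 148 145]
side [513.  68.] [51. 50.] 36 z 0.071 321 [219 186 152]
side [ 545. -346.] [18. 70.] 22 z 0.068 352 [204  62  56]
```

View pics/w1.png

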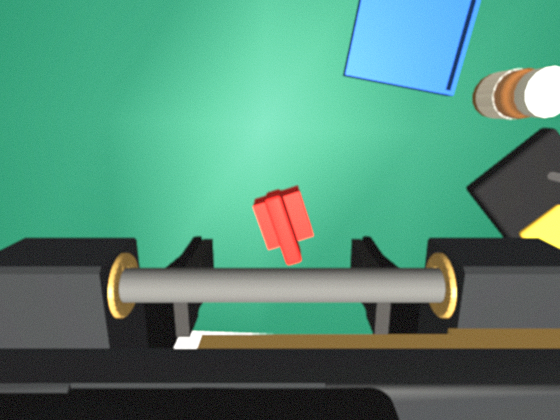

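```bash
cat > hd.py <<'E'
from h import *
def handle(z0=.055,box=(.45,.65,-.43,-.28),fn=None):
    im,d,m=snap('wrist',fn); P=cloud(d,m); i=im.astype(int)
    red=(i[...,0]-i[...,1]>70)&(i[...,0]-i[...,2]>70)&(P[...,0]>box[0])&(P[...,0]<box[1])&(P[...,1]>box[2])&(P[...,1]<box[3])
    q=P[red&(P[...,2]>z0)]; zt=np.median(q[:,2]); q=q[abs(q[:,2]-zt)<.004]
    r=cv2.minAreaRect((q[:,:2]*1000).astype(np.float32))
    s=ctrl.get_state(); M=R.from_rotvec(s['tool_rot']).as_matrix()
    c=np.array([*r[0],zt*1000])/1000
    print('top',np.round(r[0],1),np.round(r[1],1),'ang',round(r[2],1),'z',round(zt,4),len(q),'mean',q.mean(0).round(4))
    return c,r
if __name__=='__main__':
    c,r=handle(); print(rel(c[0],c[1],.25,np.radians(20)))
E
python3 hd.py
```

```text
top [ 544.9 -343.6] [16.2 69.3] ang 20.4 z 0.0675 1178 mean [ 0.5446 -0.3423  0.0674]
{'tx': np.float64(-43.6), 'ty': np.float64(0.1), 'tz': np.float64(-1.8), 'turn': np.float64(-3.5), 'q7': 0.71}
```

```bash
python3 -m crank '[{"tx":0,"ty":0,"tz":0,"turn":-1.8},{"tx":0,"ty":0,"tz":0,"turn":-3.6},{"tx":0,"ty":0,"tz":0,"turn":-3.6},{"tx":0,"ty":0,"tz":0,"turn":-3.6}]' 50
python3 hd.py
python3 - <<'E'
from h import *
print(rel(.545,-.3436,.12,np.radians(20.4)), R.from_rotvec(ctrl.get_state()['tool_rot']).as_matrix().round(3)[:2,:2])
E
```

```text
time: 35.95
position: [0.5424, -0.3012, 0.2482]
tool_rot: [1.796, 2.577, 0.001]
ft_force: [0.5, -0.6, -0.0]
grip_width: 0.581
grip_force: 0.0
top [ 544.7 -343.7] [16.3 68.9] ang 20.0 z 0.0674 1161 mean [ 0.5442 -0.3424  0.0675]
{'tx': np.float64(-40.6), 'ty': np.float64(-12.5), 'tz': np.float64(-1.9), 'turn': np.float64(0.05), 'q7': 1.0}
{'tx': np.float64(-40.6), 'ty': np.float64(-12.2), 'tz': np.float64(128.1), 'turn': np.float64(-0.03), 'q7': 1.0} [[-0.346  0.938]
 [ 0.938  0.346]]
```

```bash
python3 -m crank '[{"tx":-40.6,"ty":-12.4,"tz":30,"turn":0},{"tx":-40.6,"ty":-12.4,"tz":85,"turn":0},{"tx":-40.6,"ty":-12.4,"tz":140,"turn":0},{"tx":-40.6,"ty":-12.4,"tz":180,"turn":0},{"tx":-40.6,"ty":-12.4,"tz":192,"turn":0}]' 50
python3 -m crank '[{"tx":0,"ty":0,"tz":0,"turn":0},{"tx":0,"ty":0,"tz":0,"turn":0}]'
python3 - <<'E'
from h import *
print(rel(.5448,-.3437,.055,np.radians(20.2)))
E
```

```text
time: 36.62
position: [0.5432, -0.3426, 0.0533]
tool_rot: [-1.792, -2.574, 0.001]
ft_force: [-3.8, 3.8, 17.2]
grip_width: 0.577
grip_force: 9.9
time: 36.88
position: [0.5458, -0.3448, 0.0578]
tool_rot: [1.793, 2.576, 0.0]
ft_force: [-0.1, -0.1, -0.3]
grip_width: 0.58
grip_force: 0.0
{'tx': np.float64(1.4), 'ty': np.float64(-0.6), 'tz': np.float64(2.8), 'turn': np.float64(0.03), 'q7': 1.18}
```

```bash
python3 -m crank '[{"tx":1,"ty":0,"tz":0,"turn":0},{"tx":1,"ty":0,"tz":0,"turn":0},{"tx":1,"ty":0,"tz":0,"turn":0},{"tx":1,"ty":0,"tz":0,"turn":0},{"tx":1,"ty":0,"tz":0,"turn":0}]' 5 55
python3 -m crank '[{"tx":0,"ty":0,"tz":-20,"turn":0},{"tx":0,"ty":0,"tz":-70,"turn":0},{"tx":0,"ty":0,"tz":-125,"turn":0},{"tx":0,"ty":0,"tz":-160,"turn":0},{"tx":0,"ty":0,"tz":-160,"turn":0}]'
python3 - <<'E'
from h import *
print('to view shaft',rel(.60,-.05,.22,np.radians(20.8)))
im,d,m=snap('wrist','w2.png')
for c in ['scene','side']:snap(c,c+'2.png')
E
```

```text
time: 37.5
position: [0.5446, -0.3428, 0.056]
tool_rot: [1.794, 2.579, 0.001]
ft_force: [0.9, -0.4, 0.1]
grip_width: 0.178
grip_force: 54.9
time: 38.12
position: [0.5455, -0.3447, 0.2205]
tool_rot: [1.791, 2.573, 0.002]
ft_force: [-0.4, 0.4, -1.7]
grip_width: 0.179
grip_force: 54.9
to view shaft {'tx': np.float64(257.4), 'ty': np.float64(153.4), 'tz': np.float64(-0.1), 'turn': np.float64(-0.1), 'q7': 1.1}
```

View pics/w2.png

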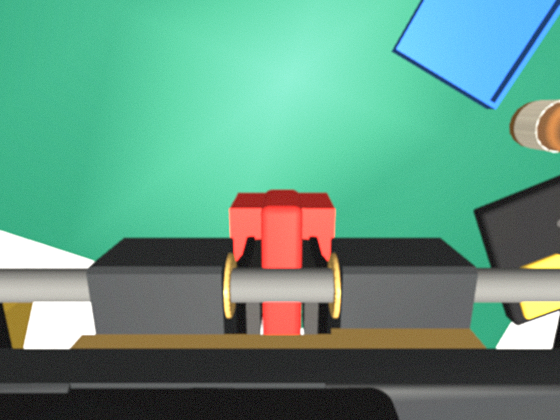

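```bash
python3 -m crank '[{"tx":40,"ty":23,"tz":0,"turn":0},{"tx":90,"ty":51,"tz":0,"turn":0},{"tx":140,"ty":80,"tz":0,"turn":0},{"tx":190,"ty":108,"tz":0,"turn":0},{"tx":215,"ty":122,"tz":0,"turn":0}]'
python3 -m crank '[{"tx":0,"ty":0,"tz":0,"turn":0},{"tx":0,"ty":0,"tz":0,"turn":0},{"tx":0,"ty":0,"tz":0,"turn":0}]'
cat > fit.py <<'E'
from h import *
def tool_cloud(fn=None):
    s=ctrl.get_state(); im,d,m=snap('wrist',fn); P=cloud(d,m)
    M=R.from_rotvec(s['tool_rot']).as_matrix()
    return im.astype(int),P,(P-s['position'])@M*1000,s
if __name__=='__main__':
    im,P,T,s=tool_cloud('w3.png'); np.savez('w3.npz',im=im,P=P,T=T)
    red=(im[...,0]-im[...,1]>70)&(im[...,0]-im[...,2]>70)
    h=red&(abs(T[...,0])<60)&(abs(T[...,1])<60)&(abs(T[...,2])<80); q=T[h]
    print('handle pts',len(q),'pct',np.nanpercentile(q,[1,5,25,50,75,95,99],axis=0).round(1).tolist())
    sh=(abs(P[...,2]-.110)<.004)&(abs(P[...,0]-.555)<.04)&(abs(P[...,1]+.015)<.04)
    r=cv2.minAreaRect((P[sh][:,:2]*1000).astype(np.float32)); print('shaft top',r,P[sh].mean(0),T[sh].mean(0).round(1),sh.sum())
    y=(im[...,0]-im[...,2]>70)&~red&(abs(P[...,2]-.086)<.006)&(P[...,0]>.5)
    r=cv2.minAreaRect((P[y][:,:2]*1000).astype(np.float32)); print('bar',r,np.median(P[y][:,2]))
    print(s['position'],[ (np.round(a['xyz'],4),a['confidence']) for a in ctrl.mark_of('wrist','shaft_foot')[:1]])
E
python3 fit.py
```

```text
time: 38.9
position: [0.5835, -0.0938, 0.2138]
tool_rot: [-1.785, -2.58, 0.001]
ft_force: [-0.3, -0.4, -1.7]
grip_width: 0.18
grip_force: 54.9
time: 39.28
position: [0.5833, -0.101, 0.2156]
tool_rot: [-1.798, -2.576, 0.002]
ft_force: [-0.4, -0.8, -1.3]
grip_width: 0.182
grip_force: 54.9
handle pts 7566 pct [[-20.3, -24.7, -61.2], [-16.5, -22.2, -12.8], [9.9, -7.7, -11.8], [18.0, -1.0, -9.5], [23.5, 5.9, 22.0], [33.2, 20.5, 36.5], [33.6, 23.0, 48.6]]
shaft top ((555.1538696289062, -15.17109203338623), (20.245935440063477, 20.65155792236328), 17.041824340820312) [ 0.55500807 -0.01541642  0.10974225] [ 90.1   3.1 105.8] 963
bar ((641.1796264648438, 19.239700317382812), (221.71185302734375, 95.23938751220703), 19.94930648803711) 0.0856855393705396
[ 0.58332338 -0.1010059   0.21561793] [(array([ 0.5545, -0.0145,  0.0833]), 0.96)]
```

View pics/w3.png

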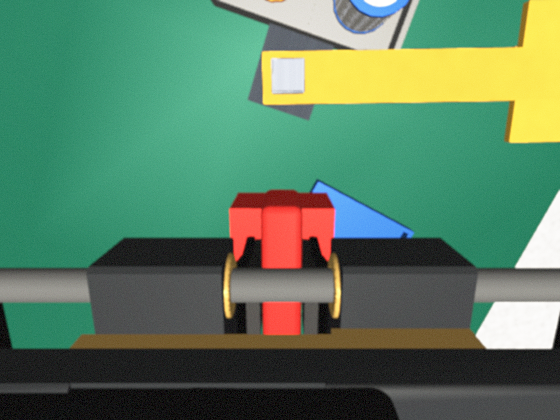

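```bash
cat > an.py <<'E'
import numpy as np,cv2,sys
D=np.load(sys.argv[1]); im,P,T=D['im'],D['P'],D['T']
red=(im[...,0]-im[...,1]>70)&(im[...,0]-im[...,2]>70)
h=red&(abs(T[...,0])<60)&(abs(T[...,1])<60)&(abs(T[...,2])<80)
def ext(m,k,lo=.5): return np.percentile(T[m][:,k],[lo,50,100-lo]).round(1)
g=h&(abs(T[...,2]+12)<3); print('grip top x',ext(g,0),'y',ext(g,1),g.sum())
g2=h&(abs(T[...,2]-22)<2.5); print('hub top x',ext(g2,0),'y',ext(g2,1),ext(g2,2))
g3=h&(T[...,2]>26)&(T[...,2]<52); print('front x',ext(g3,0),'y',ext(g3,1),'z',ext(g3,2))
if g3.sum()>50: print('front face slope dx/dy deg',np.degrees(np.arctan(np.polyfit(T[g3][:,1],T[g3][:,0],1)[0])))
y=(im[...,0]-im[...,2]>70)&~red&(abs(P[...,2]-.0857)<.004)&(P[...,0]>.5)
sh=(abs(P[...,2]-.110)<.004)&(abs(P[...,0]-.555)<.04)&(abs(P[...,1]+.015)<.04)
print('shaft top tool x',ext(sh,0),'y',ext(sh,1))
c=np.median(T[sh],0)
b=y&(T[...,1]>c[1]+14)&(T[...,1]<c[1]+140)
yy=T[b][:,1]; xx=T[b][:,0]; ed=[]
for k in range(0,11):
    w=abs(yy-(c[1]+20+k*11))<3; ed.append((c[1]+20+k*11,np.percentile(xx[w],1),np.percentile(xx[w],99)))
ed=np.array(ed); 
for j in (1,2): p=np.polyfit(ed[:,0],ed[:,j],1); print('edge deg',np.degrees(np.arctan(p[0])).round(2),'x at shaft',np.polyval(p,c[1]).round(1))
E
python3 an.py w3.npz
```

```text
grip top x [-21.1  15.3  33.2] y [-8.8 -1.   6.8] 3711
hub top x [-1.6 15.  23.6] y [-25.6   8.9  23.9] [20.4 22.  24. ]
front x [23.  23.4 23.8] y [-24.5   8.7  23.1] z [26.3 37.6 51.3]
front face slope dx/dy deg -0.0505231514326261
shaft top tool x [80.5 90.4 99.7] y [-6.4  3.3 12.6]
edge deg 0.89 x at shaft 72.5
edge deg 0.73 x at shaft 107.9
```

```bash
python3 -m crank '[{"tx":35,"ty":1.5,"tz":0,"turn":0},{"tx":75,"ty":3,"tz":0,"turn":-0.16},{"tx":91.9,"ty":4.1,"tz":0,"turn":-0.16},{"tx":91.9,"ty":4.1,"tz":20,"turn":-0.16},{"tx":91.9,"ty":4.1,"tz":40,"turn":-0.16}]'
python3 -m crank '[{"tx":0,"ty":0,"tz":0,"turn":0},{"tx":0,"ty":0,"tz":0,"turn":0},{"tx":0,"ty":0,"tz":0,"turn":0}]'
python3 - <<'E'
from h import *
for i in range(3):
    s=ctrl.get_state(); print(s['position'].round(4),s['ft_force'].round(1)); ctrl.get_image('side')
print(rel(.5550,-.0154,.142))
E
```

```text
time: 40.0
position: [0.556, -0.0118, 0.176]
tool_rot: [1.776, 2.59, 0.002]
ft_force: [-0.5, -0.9, -1.4]
grip_width: 0.175
grip_force: 54.9
time: 40.38
position: [0.5565, -0.0117, 0.1771]
tool_rot: [1.776, 2.59, 0.002]
ft_force: [0.4, -0.4, -1.9]
grip_width: 0.18
grip_force: 54.9
[ 0.5565 -0.0117  0.1771] [ 0.4 -0.4 -1.9]
[ 0.5565 -0.0116  0.177 ] [-0.2 -1.2 -1. ]
[ 0.5563 -0.0115  0.1768] [ 0.2  0.2 -2.4]
{'tx': np.float64(-3.2), 'ty': np.float64(-2.6), 'tz': np.float64(34.6)}
```

```bash
python3 -m crank '[{"tx":-1.2,"ty":-1.6,"tz":0,"turn":0},{"tx":-1.2,"ty":-1.6,"tz":5,"turn":0},{"tx":-1.2,"ty":-1.6,"tz":9,"turn":0},{"tx":-1.2,"ty":-1.6,"tz":13,"turn":0},{"tx":-1.2,"ty":-1.6,"tz":13,"turn":0}]'
python3 -m crank '[{"tx":0,"ty":0,"tz":3,"turn":0},{"tx":0,"ty":0,"tz":5,"turn":0},{"tx":0,"ty":0,"tz":5,"turn":0}]'
```

```text
time: 41.15
position: [0.5545, -0.0131, 0.1625]
tool_rot: [-1.775, -2.591, 0.001]
ft_force: [-0.1, -0.4, -2.0]
grip_width: 0.18
grip_force: 54.9
time: 41.52
position: [0.5547, -0.0131, 0.1579]
tool_rot: [-1.776, -2.591, 0.0]
ft_force: [-0.6, 1.0, -2.3]
grip_width: 0.179
grip_force: 54.9
```

```bash
python3 -m crank '[{"tx":0.4,"ty":0.3,"tz":3,"turn":0},{"tx":0.4,"ty":0.3,"tz":6,"turn":0},{"tx":0.4,"ty":0.3,"tz":9,"turn":0},{"tx":0.4,"ty":0.3,"tz":12,"turn":0},{"tx":0.4,"ty":0.3,"tz":12,"turn":0}]'
python3 -m crank '[{"tx":0,"ty":0,"tz":2,"turn":0},{"tx":0,"ty":0,"tz":3,"turn":0},{"tx":0,"ty":0,"tz":3,"turn":0}]'
```

```text
time: 42.15
position: [0.5547, -0.0126, 0.1457]
tool_rot: [-1.776, -2.591, 0.001]
ft_force: [-0.2, 0.6, -2.0]
grip_width: 0.184
grip_force: 54.9
time: 42.52
position: [0.5549, -0.0126, 0.143]
tool_rot: [-1.776, -2.591, 0.0]
ft_force: [-0.5, 0.2, -1.3]
grip_width: 0.18
grip_force: 54.9
```

```bash
python3 -m crank '[{"tx":0,"ty":0,"tz":1,"turn":0},{"tx":0,"ty":0,"tz":1,"turn":0},{"tx":0,"ty":0,"tz":1,"turn":0}]'
python3 -m crank '[{"tx":0,"ty":0,"tz":1,"turn":0},{"tx":0,"ty":0,"tz":1.5,"turn":0},{"tx":0,"ty":0,"tz":1.5,"turn":0}]'
python3 - <<'E'
from h import *
snap('wrist','w4.png'); snap('side','s4.png')
a=cv2.imread('pics/w4.png'); b=cv2.imread('pics/s4.png')[120:330,180:460]
b=cv2.resize(b,None,fx=2,fy=2); cv2.imwrite('pics/m4.png',b)
E
```

```text
time: 42.9
position: [0.555, -0.0126, 0.1421]
tool_rot: [1.776, 2.591, 0.0]
ft_force: [-0.3, 0.0, -2.0]
grip_width: 0.179
grip_force: 54.9
time: 43.28
position: [0.5552, -0.0126, 0.1418]
tool_rot: [-1.776, -2.591, -0.001]
ft_force: [-2.9, 0.9, 7.2]
grip_width: 0.181
grip_force: 54.9
```

View pics/m4.png

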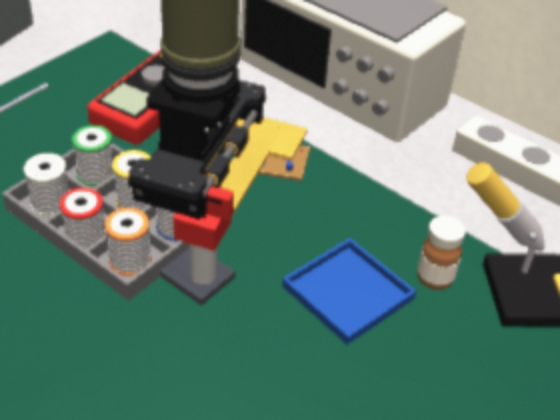

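```bash
python3 -m crank '[{"tx":0.1,"ty":-0.1,"tz":0,"turn":-1},{"tx":0.2,"ty":-0.3,"tz":0,"turn":-2},{"tx":0.2,"ty":-0.5,"tz":0,"turn":-3},{"tx":0.2,"ty":-0.6,"tz":0,"turn":-4},{"tx":0.3,"ty":-0.8,"tz":0,"turn":-5}]'
python3 -c "
from h import *
s=ctrl.get_state();print(s['joint_positions'].round(2),s['torque'].round(2))
from scipy import ndimage
im,d,m=snap('scene');P=cloud(d,m);i=im.astype(int)
g=(i[...,0]-i[...,2]>70)&(i[...,1]>110)&(abs(P[...,2]-.0845)<.006)&(P[...,0]>.5)&(P[...,0]<.85)&(P[...,1]>-.06)
print(cv2.minAreaRect((P[g][:,:2]*1000).astype(np.float32)))"
```

```text
time: 44.0
position: [0.5546, -0.0134, 0.1418]
tool_rot: [1.17, 2.914, 0.0]
ft_force: [-1.9, -0.6, 5.6]
grip_width: 0.179
grip_force: 54.9
[-0.59  0.22  0.64  1.84 -0.14  1.13  0.91] [-0.37  0.58 -0.17]
((656.5653686523438, 64.8074951171875), (205.2752685546875, 97.20573425292969), 39.659236907958984)
```

```bash
python3 -m crank '[{"tx":0.1,"ty":-0.1,"tz":0,"turn":-1},{"tx":0.2,"ty":-0.3,"tz":0,"turn":-2},{"tx":0.2,"ty":-0.5,"tz":0,"turn":-3},{"tx":0.2,"ty":-0.6,"tz":0,"turn":-4},{"tx":0.3,"ty":-0.8,"tz":0,"turn":-5}]'
python3 -m crank '[{"tx":0.1,"ty":-0.1,"tz":0,"turn":-1},{"tx":0.2,"ty":-0.3,"tz":0,"turn":-2},{"tx":0.2,"ty":-0.5,"tz":0,"turn":-3},{"tx":0.2,"ty":-0.5,"tz":0,"turn":-3}]'
cat > bar.py <<'E'
from h import *
s=ctrl.get_state();print(s['joint_positions'].round(2),s['torque'].round(2),s['position'].round(4))
a=R.from_rotvec(s['tool_rot']).as_matrix(); print('tool y',np.degrees(np.arctan2(a[1,1],a[0,1])).round(1))
for c in ['scene','side']:
    im,d,m=snap(c);P=cloud(d,m);i=im.astype(int);z0=[.0845,.0865][c=='side']
    g=(i[...,0]-i[...,2]>60)&(i[...,1]>100)&(abs(P[...,2]-z0)<.005)&(P[...,0]>.45)&(P[...,0]<.85)&(P[...,1]>-.06)&(P[...,1]<.3)
    q=(P[g][:,:2]*1000).astype(np.float32); print(c,cv2.minAreaRect(q),len(q))
    dd=q-np.array([555,-15]); f=q[np.hypot(*dd.T)>160]; print('cross plate',cv2.minAreaRect(f))
E
python3 bar.py
```

```text
time: 44.68
position: [0.5543, -0.0142, 0.1418]
tool_rot: [0.511, 3.097, -0.001]
ft_force: [0.1, -2.4, 3.8]
grip_width: 0.18
grip_force: 54.9
time: 45.18
position: [0.5543, -0.0146, 0.1418]
tool_rot: [0.108, 3.136, -0.001]
ft_force: [1.0, -2.7, 4.8]
grip_width: 0.177
grip_force: 54.9
[-0.52  0.2   0.56  1.84 -0.12  1.13  1.58] [-0.75 -0.11  0.08] [ 0.5543 -0.0146  0.1418]
tool y 86.1
scene ((584.0634765625, 110.19209289550781), (205.2329864501953, 99.54814910888672), 78.32376861572266) 1182
cross plate ((597.560791015625, 175.51634216308594), (70.9158706665039, 99.77113342285156), 77.44025421142578)
side ((585.0728149414062, 115.87677001953125), (187.7502899169922, 97.02597045898438), 77.58282470703125) 927
cross plate ((597.88330078125, 174.05902099609375), (68.59852600097656, 97.02597045898438), 77.58282470703125)
```

```bash
python3 -m crank '[{"tx":0.1,"ty":-0.1,"tz":0,"turn":-1},{"tx":0.2,"ty":-0.3,"tz":0,"turn":-2},{"tx":0.2,"ty":-0.4,"tz":0,"turn":-2.8},{"tx":0.2,"ty":-0.4,"tz":0,"turn":-2.8},{"tx":0.2,"ty":-0.4,"tz":0,"turn":-2.8}]'
python3 bar.py
python3 - <<'E'
from h import *
im,d,m=snap('scene','sc5.png'); 
cv2.imwrite('pics/sc5c.png',cv2.resize(im[120:300,200:420,::-1],None,fx=3,fy=3))
E
```

```text
time: 45.9
position: [0.5543, -0.0148, 0.1418]
tool_rot: [-0.274, 3.126, -0.002]
ft_force: [1.2, -2.6, 5.5]
grip_width: 0.175
grip_force: 54.9
[-0.5   0.2   0.53  1.84 -0.11  1.13  1.82] [-0.84 -0.35  0.1 ] [ 0.5543 -0.0148  0.1418]
tool y 100.0
scene ((554.0637817382812, 116.76608276367188), (97.33970642089844, 198.24148559570312), 0.39468228816986084) 1077
cross plate ((553.6279296875, 180.03518676757812), (97.33970642089844, 71.7003173828125), 0.39468228816986084)
side ((553.6701049804688, 115.17398071289062), (97.69761657714844, 195.64715576171875), 0.8634580373764038) 1180
cross plate ((552.712646484375, 178.7032470703125), (97.69761657714844, 68.57414245605469), 0.8634580373764038)
```

View pics/sc5c.png

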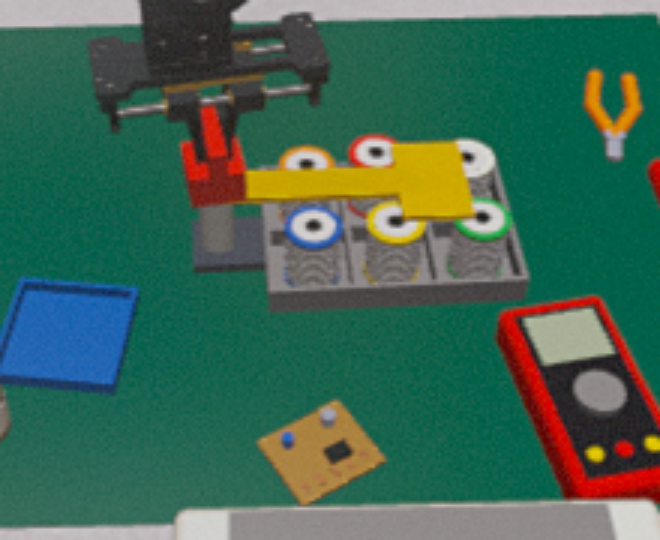

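```bash
python3 -m crank '[{"tx":0,"ty":0,"tz":0,"turn":-0.2},{"tx":0,"ty":0,"tz":0,"turn":-0.2},{"tx":0,"ty":0,"tz":0,"turn":-0.2}]'
python3 bar.py
python3 -m crank '[{"tx":-0.1,"ty":0.1,"tz":-1,"turn":0.7},{"tx":-0.1,"ty":0.2,"tz":-1.5,"turn":1.3},{"tx":-0.1,"ty":0.2,"tz":-1.5,"turn":1.7},{"tx":-0.1,"ty":0.2,"tz":-1.5,"turn":1.7}]'
python3 -m crank '[{"tx":0,"ty":0,"tz":-5,"turn":0},{"tx":0,"ty":0,"tz":-10,"turn":0},{"tx":0,"ty":0,"tz":-16,"turn":0},{"tx":0,"ty":0,"tz":-22,"turn":0},{"tx":0,"ty":0,"tz":-28,"turn":0}]'
python3 bar.py
```

```text
time: 46.42
position: [0.5543, -0.0148, 0.1418]
tool_rot: [-0.301, 3.124, -0.002]
ft_force: [2.0, -2.9, 5.6]
grip_width: 0.179
grip_force: 54.9
[-0.5   0.2   0.53  1.84 -0.11  1.13  1.84] [-0.8  -0.36  0.01] [ 0.5543 -0.0148  0.1418]
tool y 101.0
scene ((551.5853271484375, 113.71280670166016), (99.47120666503906, 203.68739318847656), 1.236499547958374) 1084
cross plate ((550.1561279296875, 179.92745971679688), (99.47120666503906, 71.22730255126953), 1.236499547958374)
side ((552.2271118164062, 116.45775604248047), (97.85238647460938, 196.13673400878906), 2.354074001312256) 1185
cross plate ((549.6101684570312, 179.3831329345703), (98.11518096923828, 70.10391998291016), 2.8517327308654785)
time: 47.02
position: [0.5529, -0.0135, 0.1419]
tool_rot: [-0.072, 3.141, -0.0]
ft_force: [2.4, -1.5, -1.1]
grip_width: 0.178
grip_force: 54.9
time: 47.65
position: [0.552, -0.0131, 0.1705]
tool_rot: [0.073, -3.139, -0.001]
ft_force: [0.5, -0.3, -1.5]
grip_width: 0.181
grip_force: 54.9
[-0.52  0.17  0.55  1.81 -0.1   1.19  1.68] [ 0.02  0.01 -0.  ] [ 0.552  -0.0131  0.1705]
tool y 92.7
scene ((553.1929931640625, 92.695068359375), (97.71708679199219, 247.50245666503906), 1.4400323629379272) 1192
cross plate ((551.0964965820312, 180.61094665527344), (97.71247863769531, 71.7917251586914), 0.8624736666679382)
side ((553.41015625, 88.86211395263672), (98.43338012695312, 248.8413848876953), 1.9295600652694702) 1339
cross plate ((550.26708984375, 179.1583709716797), (98.4913101196289, 67.91084289550781), 2.1821608543395996)
```

```bash
python3 -m crank '[{"tx":0,"ty":0,"tz":-30,"turn":0},{"tx":0,"ty":0,"tz":-50,"turn":0},{"tx":0,"ty":0,"tz":-50,"turn":0}]'
python3 - <<'E'
from h import *
for c in ['scene','side']:
    im,d,m=snap(c); P=cloud(d,m); i=im.astype(int)
    g=(i[...,2]-i[...,0]>80)&(P[...,0]>.55)&(P[...,0]<.8)&(P[...,1]<-.05)&(P[...,1]>-.25)&(P[...,2]<.03)
    print(cv2.minAreaRect((P[g][:,:2]*1000).astype(np.float32)))
    w=g&(P[...,2]>.012); print('rim',cv2.minAreaRect((P[w][:,:2]*1000).astype(np.float32)),np.median(P[g][:,2]))
print(rel(.6635,-.149,.22))
E
```

```text
time: 48.12
position: [0.5536, -0.0135, 0.2215]
tool_rot: [-0.073, 3.138, 0.001]
ft_force: [-0.3, -0.6, -1.9]
grip_width: 0.181
grip_force: 54.9
((648.124755859375, -135.62884521484375), (152.12083435058594, 145.59136962890625), 81.83056640625)
rim ((662.7748413085938, -148.12652587890625), (111.19880676269531, 113.03670501708984), 81.83056640625) 0.0038029246361468982
((669.619873046875, -146.92178344726562), (122.62940979003906, 126.28380584716797), 81.4388656616211)
rim ((662.7327880859375, -151.44461059570312), (112.15375518798828, 113.57597351074219), 82.14302062988281) 0.005823331283038247
{'tx': np.float64(-104.8), 'ty': np.float64(-140.6), 'tz': np.float64(-0.9)}
```

```bash
python3 -m crank '[{"tx":-28,"ty":-38,"tz":0,"turn":0.7},{"tx":-60,"ty":-82,"tz":0,"turn":1.4},{"tx":-90,"ty":-122,"tz":0,"turn":2.1},{"tx":-102,"ty":-139.5,"tz":0,"turn":2.1},{"tx":-102,"ty":-139.5,"tz":50,"turn":2.1}]'
python3 -m crank '[{"tx":0,"ty":0,"tz":40,"turn":0},{"tx":0,"ty":0,"tz":70,"turn":0},{"tx":0,"ty":0,"tz":85,"turn":0},{"tx":0,"ty":0,"tz":90,"turn":0},{"tx":0,"ty":0,"tz":90,"turn":0}]'
python3 - <<'E'
from h import *
print(rel(.663,-.151,.061))
E
```

```text
time: 48.85
position: [0.6637, -0.152, 0.1717]
tool_rot: [0.22, 3.127, -0.005]
ft_force: [0.7, 1.5, -3.1]
grip_width: 0.18
grip_force: 54.9
time: 49.48
position: [0.6616, -0.1484, 0.0807]
tool_rot: [0.215, 3.133, -0.0]
ft_force: [0.7, -0.4, -1.2]
grip_width: 0.181
grip_force: 54.9
{'tx': np.float64(-1.8), 'ty': np.float64(-2.4), 'tz': np.float64(19.7)}
```

```bash
python3 -m crank '[{"tx":-1,"ty":-2,"tz":8,"turn":0},{"tx":-1,"ty":-2,"tz":14,"turn":0},{"tx":-1,"ty":-2,"tz":18,"turn":0},{"tx":-1,"ty":-2,"tz":19,"turn":0},{"tx":-1,"ty":-2,"tz":19,"turn":0}]'
python3 -m crank '[{"tx":0,"ty":0,"tz":0.7,"turn":0},{"tx":0,"ty":0,"tz":0.7,"turn":0}]'
```

```text
time: 50.1
position: [0.6619, -0.1503, 0.0611]
tool_rot: [0.215, 3.134, 0.0]
ft_force: [0.7, -0.6, -2.4]
grip_width: 0.178
grip_force: 54.9
time: 50.35
position: [0.6619, -0.1503, 0.0605]
tool_rot: [0.215, 3.134, 0.0]
ft_force: [0.6, 0.1, -1.5]
grip_width: 0.176
grip_force: 54.9
```

Within about a millimetre of the tray floor; release, lift, and back off.

```bash
python3 -m crank '[{"tx":0,"ty":0,"tz":0.4,"turn":0},{"tx":0,"ty":0,"tz":0.4,"turn":0}]'
python3 -m crank '[{"tx":0,"ty":0,"tz":0,"turn":0},{"tx":0,"ty":0,"tz":0,"turn":0},{"tx":0,"ty":0,"tz":0,"turn":0}]' 45
python3 -m crank '[{"tx":0,"ty":0,"tz":-20,"turn":0},{"tx":0,"ty":0,"tz":-60,"turn":0},{"tx":0,"ty":0,"tz":-110,"turn":0},{"tx":0,"ty":0,"tz":-160,"turn":0},{"tx":0,"ty":0,"tz":-190,"turn":0}]'
python3 -m crank '[{"tx":30,"ty":-40,"tz":0,"turn":0},{"tx":60,"ty":-80,"tz":0,"turn":0},{"tx":60,"ty":-120,"tz":0,"turn":0},{"tx":60,"ty":-120,"tz":0,"turn":0}]'
python3 bar.py; python3 - <<'E'
from h import *
import look; look.tops()
snap('side','s9.png'); snap('scene','sc9.png')
for q in ['handle','flux','board','meter','pliers','screwdriver']: print(q,[(np.round(r['xyz'],3).tolist(),round(r['confidence'],2)) for c in ('scene','side') for r in ctrl.mark_of(c,q)[:1]])
E
```

```text
time: 50.6
position: [0.662, -0.1503, 0.06]
tool_rot: [0.215, 3.134, 0.0]
ft_force: [0.5, 0.3, -1.1]
grip_width: 0.178
grip_force: 54.9
time: 50.98
position: [0.6621, -0.1504, 0.0602]
tool_rot: [0.215, 3.134, -0.0]
ft_force: [-0.4, -0.1, 0.9]
grip_width: 0.436
grip_force: 0.0
time: 51.6
position: [0.6627, -0.1511, 0.2551]
tool_rot: [0.215, 3.129, -0.001]
ft_force: [-0.2, 0.0, -1.1]
grip_width: 0.518
grip_force: 0.0
time: 52.1
position: [0.584, -0.2661, 0.2522]
tool_rot: [0.227, 3.131, -0.004]
ft_force: [0.4, 0.8, 0.7]
grip_width: 0.517
grip_force: 0.0
[-0.16  0.35  0.71  1.48 -0.23  1.39  1.98] [ 0.02 -0.02 -0.05] [ 0.584  -0.2661  0.2522]
tool y 81.7
scene ((553.1077880859375, 92.33851623535156), (97.74642944335938, 246.81417846679688), 1.3740251064300537) 1235
cross plate ((551.0067749023438, 179.9331512451172), (97.74642944335938, 71.5745620727539), 1.3740251064300537)
side ((550.7468872070312, 88.82441711425781), (97.34588623046875, 248.5875701904297), 0.9208148121833801) 1436
cross plate ((549.3031616210938, 178.65093994140625), (97.34588623046875, 68.91131591796875), 0.92081481
[... 461 characters left out ...]
]
side [502. 218.] [64. 41.] 60 z 0.071 177 [217 216 208]
side [601.  70.] [53. 37.] 86 z 0.071 191 [158 174 200]
side [499. 134.] [51. 50.] 90 z 0.071 295 [215 150 146]
side [514.  68.] [51. 50.] 38 z 0.071 318 [220 187 152]
side [ 662. -153.] [17. 73.] 82 z 0.072 240 [193  57  56]
handle [([0.666, -0.15, 0.003], 0.94), ([0.659, -0.149, 0.01], 0.6)]
flux [([0.756, -0.212, 0.001], 0.73), ([0.759, -0.211, -0.002], 0.84)]
board [([0.791, 0.072, -0.0], 0.79), ([0.788, 0.074, 0.002], 0.98)]
meter [([0.755, 0.294, 0.002], 0.86), ([0.75, 0.296, 0.002], 0.76)]
pliers [([0.417, 0.386, -0.0], 0.6), ([0.416, 0.398, 0.001], 0.66)]
screwdriver [([0.569, 0.431, 0.0], 0.68), ([0.567, 0.433, 0.003], 0.61)]
```

View pics/s9.png

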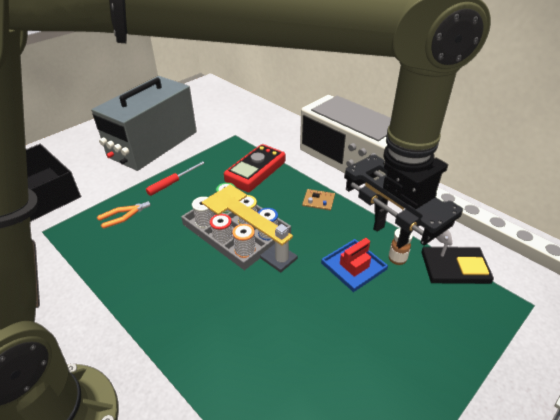

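```bash
python3 - <<'E'
from h import *
im,d,m=snap('side'); P=cloud(d,m); i=im.astype(int)
for n,c in [('red',(.499,.134)),('orange',(.514,.068))]:
    g=(abs(P[...,2]-.071)<.012)&(np.hypot(P[...,0]-c[0],P[...,1]-c[1])<.026); q=P[g]
    A=np.c_[q[:,:2]-np.array(c),np.ones(len(q))]; p=np.linalg.lstsq(A,q[:,2],rcond=None)[0]; print(n,'tilt deg',np.degrees(np.hypot(*p[:2])).round(2),p[2].round(4))
cv2.imwrite('pics/c10.png',cv2.resize(im[170:280,170:310,::-1],None,fx=4,fy=4))
E
```

```text
red tilt deg 8.48 0.0704
orange tilt deg 6.51 0.0705
```

View pics/c10.png

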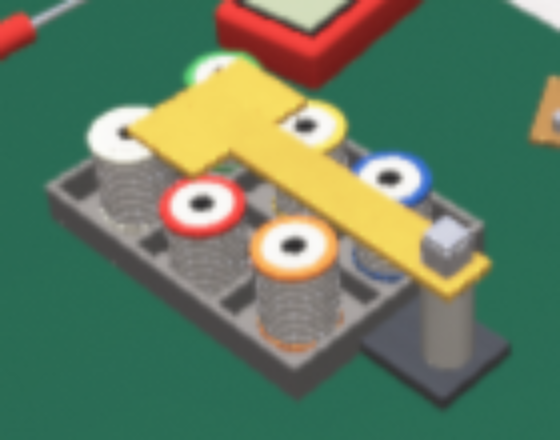

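The crop shows the red spool (200,205) pushed into its cell's corner. It is still upright on the floor, at the same height and with the same apparent tilt as the orange one. The bar lies along the middle, and the other spools are in their cells.

```bash
python3 -c "
from bench import ctrl
print(ctrl.close_job())"
```

```text
the job is handed in; nothing more can be done
None
```

I handed the job in at about 53 s: all six spools stand upright one per cell, the bar was turned with the handle to about 91.5° in the bench frame (crate middle is about 91.8°), and the handle stands upright in the blue tray. The red spool was found shifted about 15 mm within its cell at the end, and I left it there.

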